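# Make up two microscopy kits

## Task

Make up two kits from the row of stock. Blue tray: oil bottle on the small round mark, magenta-windowed filter cube on the square, white lens cleaner bottle on the large round mark; orange tray: stain bottle on the large round mark, blue-windowed filter cube on the square, small mark left empty. Stand everything upright and centred on its mark, cubes square to the tray, and leave the eyepiece and objective case where they are.

Things in the scene. Friction and masses are not known exactly. Their poses are not given: they have to be found in the camera images.
- blue_tray: The blue kit tray, fixed, 86 (its x) x 220 mm (its y). Origin: centre of underside, z up. Floor 4 mm above the worktop; rim 4 mm thick, top at 9 mm. Flat white marks in a row at x = 0: large round (50 mm) at y = +75 mm, square (46 mm) at y = 0, small round (34 mm) at y = -75 mm. Yaw within 0.2 rad of zero: the large round mark is at the robot's left end.
- orange_tray: The orange kit tray, fixed, 86 (its x) x 220 mm (its y). Origin: centre of underside, z up. Floor 4 mm above the worktop; rim 4 mm thick, top at 9 mm. Flat white marks in a row at x = 0: large round (50 mm) at y = +75 mm, square (46 mm) at y = 0, small round (34 mm) at y = -75 mm. Yaw within 0.2 rad of zero: the large round mark is at the robot's left end.
- oil_bottle: Immersion oil: the small brown dropper bottle with a black cap and a red-and-white label, 72 mm tall, body 27 mm across up to 53 mm, cap 17 mm across above. Stands upright; origin: centre of underside, z up. Round, any yaw; grip the body from above. About 45 g.
- lens_cleaner: Lens cleaner: the tall white bottle with a blue cap, 122 mm tall, body 42 mm across up to 87 mm (shoulder rounds off above about 75 mm), cap 29 mm across above. Stands upright; origin: centre of underside, z up. Round, any yaw; grip the body from above. About 120 g.
- stain_bottle: Stain: the brown bottle with a white cap, 98 mm tall, body 38 mm across up to 71 mm (shoulder rounds off above about 60 mm), cap 26 mm across above. Stands upright; origin: centre of underside, z up. Round, any yaw; grip the body from above. About 100 g.
- magenta_cube: Filter cube: black block with a round magenta window on top. Body 34 mm (its x) x 35 mm (its y, from -19 to +16 mm) x 34 mm high, with a window of the same colour 4 mm proud on its +y side. Origin: centre of the underside, z up; yaw starts within 0.25 rad of zero. Grip it across the 34 mm of its x. About 70 g.
- blue_cube: Filter cube: black block with a round blue window on top. Body 34 mm (its x) x 35 mm (its y, from -19 to +16 mm) x 34 mm high, with a window of the same colour 4 mm proud on its +y side. Origin: centre of the underside, z up; yaw starts within 0.25 rad of zero. Grip it across the 34 mm of its x. About 70 g.
- eyepiece: Spare eyepiece, black, round, 50 mm across and 56 mm tall, standing in the row of stock; not needed, leave it where it stands. Origin: centre of its underside. (The room: a tall microscope stands left of the work, its own eyepieces overhanging at x 0.45 to 0.6, y 0.16 to 0.31, z 0.35 to 0.46 m; a white box 80 mm high stands behind the left tray, from x = 0.6 m.)
- objective_case: Clear round plastic objective case with a dark base, 37 mm across and 62 mm tall, in the row of stock; not needed, leave it where it stands. Origin: centre of its underside.
There are look-alikes about, which are no part of the job. What is shaped like the blue_cube but turquoise is not meant.

How it is judged:
By the outcome, as a careful person would: the job done as asked, in the order asked, and still so for the second after the job is handed in, with the robot touching nothing.
It also fails if it takes over 128 s, if anything falls off the work surface, if the arm or the gripper's body presses on something with over 40 N, if the wrist force passes 120 N, or if a joint passes its speed limit or range.

## Robot

A 6-joint arm with a two-finger parallel gripper is mounted at the origin on a cart in front of the work surface, level with it; the furniture and walls round the work are solid. World frame = base frame: x ahead of the robot, y to its left, z up, the work surface at z = 0. Lengths are in m, angles in rad, forces in N, time in s.
With the tool pointing down it reaches from about 0.35 to 0.975 m from the base axis. Payload 4.9 kg.
Tool frame: the origin (TCP) lies midway between the tips of the shut fingers; the grasp point (between the pads) lies manip.tcp_to_grasp behind it (manip.tcp_to_grasp is the distance from the TCP to the grasp point, in m); z points along the fingers, y is the line along which they close (so a half turn about z gives the same grasp; the last joint's range is limited). The gripper opens to 85 mm and grips with 20 to 120 N. Pads are 22 mm wide; open, the fingers measure 114 mm over their backs; the gripper's body (76 mm by 85 mm) begins 54 mm behind the grasp point. The pads swing forward as they close: fully open they stand 13 mm farther back than shut.
Start: joints at [1.036, 0.053, 1.613, -0, 1.476, -0.119], TCP at [0.252, 0.572, 0.231] pointing down, gripper open.
Joint ranges: [-3.01, 3.01], [-1.01, 2.22], [0.06, 2.58], [-1.02, 4.17], [0.09, 2.62], [-3.14, 3.14]. Speed limits (rad/s): [2.57, 2.57, 3.14, 3.14, 3.14, 3.14].

## Interface

Orientations are given as a unit quaternion [w, x, y, z].
In Python, from plant import manip, grab_frame, calibration, job_done gives the robot as it stands.
- The arm moves only by the tool send_rows, never from a script. Its argument "rows" is a list of rows, each an object of numbers: "x", "y", "z": the shift along the tool's x, y, z normalised to -1 to 1, where 1 is 15 cm; "wx", "wy", "wz": the turn, a rotation vector about the tool's x, y, z normalised to -1 to 1, where 1 is pi/4 rad; "hand": the opening, from -1 (shut) to 1 (fully open). In form: [{"x": .., "y": .., "z": .., "wx": .., "wy": .., "wz": .., "hand": ..}, ...]. A call has exactly 10 rows; each row shifts and turns the commanded pose from where the row before left it, along the tool's axes as they then stand; what a row does not reach is not made up. A row lasts 1/12 s, in which the tool goes at most 41.7 mm and 7.16 degrees, less where a joint would pass 70% of its speed; a pose out of reach is approached as far as the arm can. A call with a number of a shift or a turn outside -1 to 1 is refused whole. A call with a gripper value outside its range is refused whole. The fingers move at their own pace and stop on an object; the grip force is fixed at half the most. Time passes only in rows, so rows that do not move let the fingers close, or fill a call up. It gives the time, the measured TCP pose, the force, the opening and the grip force at its end, in the units of the state.
- manip.state(): the state, without advancing time (a new reading comes with each control period).
- grab_frame(name): name is "scene" or "side" or "wrist"; returns the picture (384x512x3 uint8, blue, green, red); there is no depth.
- calibration(name): a dict with "camera_matrix" (3x3 intrinsics, pixels), "R" (3x3) and "t" (3): a world point X has camera coordinates R X + t. Camera axes: x right, y down, z forward; pixel columns grow to the right and rows downward; lengths in m; the calibration is good to about 2 mm. A picture is of the moment at which its call begins: read the wrist's pose just before it. calibration takes no time and is no camera call; for the wrist camera it gives the pose at the moment of the call.
- job_done(): hands the job in; it is judged then, once.
The state is a dict: "time": time; "joint_pos": joint angles; "joint_vel": joint speeds; "joint_efforts": joint torques, N m; "tool_pos": TCP position; "tool_rot": TCP orientation; "contact_force": force on the tool from outside, world axes, zero at the start; "ft_torque": the same for the moment, N m; "gripper_width": opening from 0.0 (shut) to 1.0 (fully open); "grasp_force": force on a finger pad.
Only numpy, scipy, OpenCV 4.12 (cv2) and the standard library are available. Lean on these libraries where they do the work, as an engineer would, in place of code of your own. Each camera call takes 0.05 s, during which the arm holds its last target. There are 200 camera calls.

## Working session

There is one attempt and no reset: what is moved stays moved. The work goes in short steps, Python scripts to look and compute and a tool call to move; the robot and the scene stay as the last step left them, time stands still between calls to the robot, and variables do not carry over. Pictures are saved under pics/ and viewed, at most 14 in all, crops included, and the job is handed in when it is done.

Besides the shell and the picture viewer there is one more tool, called after "Emit:" by a JSON object that holds its "api" and its "payload". send_rows: Moves the arm, as the interface text tells. Scaled input: -1 to 1 covers 15 cm each way for a shift and pi/4 rad each way for a turn. Its arguments: {"type":"object","properties":{"rows":{"type":"array","items":{"type":"object","properties":{"x":{"type":"number","minimum":-1,"maximum":1},"y":{"type":"number","minimum":-1,"maximum":1},"z":{"type":"number","minimum":-1,"maximum":1},"wx":{"type":"number","minimum":-1,"maximum":1},"wy":{"type":"number","minimum":-1,"maximum":1},"wz":{"type":"number","minimum":-1,"maximum":1},"hand":{"type":"number"}}}}},"required":["rows"]}

```bash
ls; mkdir -p pics
python3 - <<'E'
from plant import manip, grab_frame, calibration
import cv2,numpy as np
s=manip.state();print(s);print(manip.tcp_to_grasp)
a=grab_frame("scene");b=grab_frame("side")
cv2.imwrite("pics/scene0.png",a);cv2.imwrite("pics/side0.png",b)
for n in("scene","side","wrist"):
    c=calibration(n);print(n,np.round(c["camera_matrix"],1).tolist(),np.round(c["R"],3).tolist(),np.round(c["t"],3), -np.array(c["R"]).T@c["t"])
E
```

```text
pics
{'time': 0.0, 'joint_pos': array([ 1.03598959e+00,  5.33447166e-02,  1.61433507e+00,  1.74670509e-05,
        1.47599628e+00, -1.18979986e-01]), 'joint_vel': array([-5.49141738e-04,  9.82874888e-04,  4.23961217e-06,  7.58900406e-04,
       -1.40731665e-03, -1.25372402e-03]), 'joint_efforts': array([ 3.43433094e-04, -3.93696856e+01, -3.70169234e+01, -1.10254182e-04,
        7.11262415e-03,  2.57947102e-05]), 'tool_pos': array([0.25212215, 0.57119265, 0.23004602]), 'tool_rot': array([-3.42728484e-04,  2.06419367e-01,  9.78463060e-01, -9.83753512e-04]), 'contact_force': array([-0.75432302, -0.18843349,  0.18339344]), 'ft_torque': array([ 0.03586066, -0.05976136, -0.02806068]), 'grasp_force': 0.0, 'gripper_width': 0.995628948629113}
0.0187
scene [[491.8, 0.0, 263.1], [0.0, 491.8, 201.8], [0.0, 0.0, 1.0]] [[0.744, -0.668, -0.006], [-0.463, -0.508, -0.726], [0.482, 0.543, -0.688]] [-0.559  0.217  0.944] [ 0.06080779 -0.77569865  0.80294239]
side [[367.7, 0.0, 259.9], [0.0, 367.7, 195.0], [0.0, 0.0, 1.0]] [[0.996, 0.09, -0.021], [0.022, -0.449, -0.893], [-0.09, 0.889, -0.449]] [-0.573 -0.044  1.222] [ 0.68157041 -1.05386763  0.49709942]
wrist [[265.7, 0.0, 254.5], [0.0, 265.7, 191.3], [0.0, 0.0, 1.0]] [[0.405, 0.914, -0.001], [0.881, -0.39, 0.269], [0.246, -0.11, -0.963]] [-0.624 -0.033  0.378] [0.18936752 0.59922777 0.37204762]
```

View pics/scene0.png

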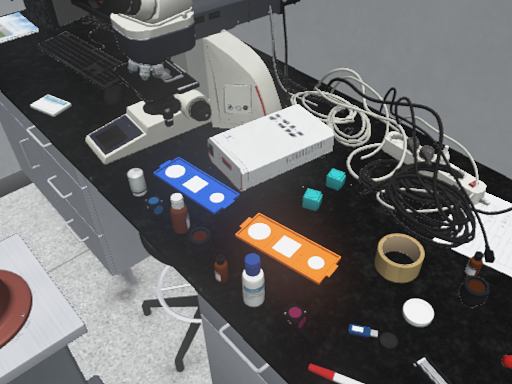

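View pics/side0.png

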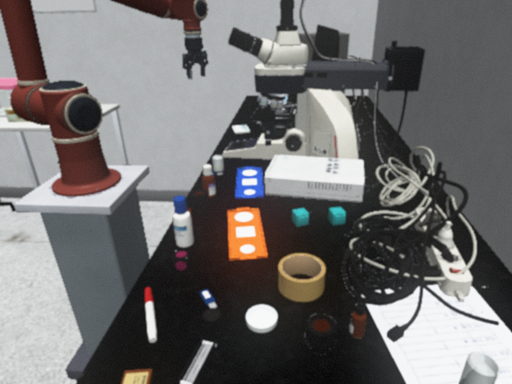

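Scene view: the stock row runs from the clear case (137,180), blue-window cube (155,203), stain bottle with white cap (180,213), a dark round thing (200,236), a small brown bottle (221,268), lens cleaner (253,280), to the magenta cube (295,315). The blue tray is at (197,184) and the orange at (288,246). There are look-alikes: turquoise cubes (312,199) and (336,179), and a second brown bottle (475,263). I'll enlarge the row and that second bottle.

Run:
```python
import cv2,numpy as np
a=cv2.imread("pics/scene0.png")
r=cv2.resize(a[160:340,120:320],None,fx=3,fy=3,interpolation=cv2.INTER_CUBIC)
q=cv2.resize(a[240:320,445:512],(200,240),interpolation=cv2.INTER_CUBIC)
o=np.zeros((540,800,3),np.uint8);o[:,:600]=r;o[:240,600:]=q
o=cv2.convertScaleAbs(o,alpha=1.5,beta=15)
cv2.imwrite("pics/crop1.png",o)
```

```text
(no output)
```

View pics/crop1.png

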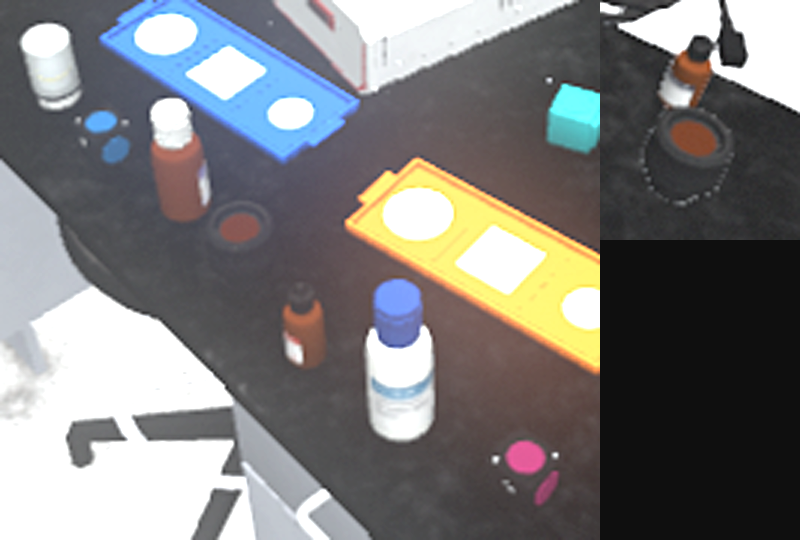

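Oil bottle candidates: (221,268) in the row, and (475,263) far off to the right beside a loose eyepiece. The first fits, because it is in the stock row and has a black cap and a red/white label. The crop confirms it, along with the blue cube (true blue, in the row), the magenta cube, the stain bottle and the lens cleaner. Next I'll measure coarse positions.

```bash
cat > h.py <<'E'
import cv2,numpy as np
from scipy.spatial.transform import Rotation as Ro
def ray(c,uv,z):
    K,R,t=[np.array(c[k]) for k in("camera_matrix","R","t")]
    o=-R.T@t; d=R.T@np.linalg.inv(K)@np.array([uv[0],uv[1],1.]); return (o+d*(z-o[2])/d[2])
def proj(c,X):
    K,R,t=[np.array(c[k]) for k in("camera_matrix","R","t")]
    p=K@(R@np.array(X,float)+t); return p[:2]/p[2]
def blobs(m,amin=8):
    n,l,s,ce=cv2.connectedComponentsWithStats(m.astype(np.uint8)); return [(ce[i],s[i]) for i in range(1,n) if s[i,4]>=amin]
def rot(s):
    w=s["tool_rot"]; return Ro.from_quat([w[1],w[2],w[3],w[0]])
E
python3 - <<'E'
from h import *
from plant import calibration
a=cv2.imread("pics/scene0.png");c=calibration("scene")
hsv=cv2.cvtColor(a,cv2.COLOR_BGR2HSV);H,S,V=cv2.split(hsv)
roi=np.zeros(H.shape,bool);roi[155:285,150:345]=1
for ce,s in blobs(roi&(S<60)&(V>150),60): print("mark",np.round(ce),s[4],np.round(ray(c,ce,.004),4))
roi=np.zeros(H.shape,bool);roi[160:340,120:320]=1
for n,m in(("mag",(H>145)&(H<175)&(S>120)&(V>60)),("blue",(H>98)&(H<118)&(S>100)&(V>50))):
    for ce,s in blobs(roi&m,8): print(n,np.round(ce),s,np.round(ray(c,ce,.034),4))
for n,p,z in(("stain cap",(177,196),.098),("stain base",(182,229),0),("oil cap",(220,258),.072),("lens cap",(252,259),.122),("lens base",(253,303),0),("eyep",(200,236),.056),("case",(136,173),.062)): print(n,np.round(ray(c,p,z),4))
E
```

```text
mark [264. 166.] 1448 [ 0.7133 -0.0474  0.004 ]
mark [175. 171.] 200 [0.5316 0.0909 0.004 ]
mark [195. 184.] 235 [0.5402 0.0166 0.004 ]
mark [176. 200.] 149 [ 0.4731 -0.0014  0.004 ]
mark [216. 197.] 108 [ 0.5495 -0.0579  0.004 ]
mark [259. 231.] 294 [ 0.5518 -0.208   0.004 ]
mark [286. 246.] 348 [ 0.565  -0.2817  0.004 ]
mark [164. 274.] 682 [ 0.3272 -0.1684  0.004 ]
mark [316. 262.] 165 [ 0.5795 -0.3553  0.004 ]
mark [253. 278.] 230 [ 0.4548 -0.2989  0.004 ]
mag [295. 312.] [289 307  13  11 113] [ 0.4461 -0.4267  0.034 ]
mag [302. 322.] [298 317   8  11  47] [ 0.4401 -0.4507  0.034 ]
blue [198. 186.] [ 153  160   87   55 1725] [ 0.5232 -0.0243  0.034 ]
blue [153. 200.] [148 197  11   8  67] [0.4172 0.0046 0.034 ]
blue [158. 210.] [154 205   9  10  64] [ 0.4089 -0.0292  0.034 ]
blue [252. 264.] [245 253  15  23 288] [ 0.4625 -0.2877  0.034 ]
stain cap [ 0.4325 -0.0832  0.098 ]
stain base [ 0.4298 -0.085   0.    ]
oil cap [ 0.4064 -0.2598  0.072 ]
lens cap [ 0.4238 -0.3356  0.122 ]
lens base [ 0.4174 -0.342   0.    ]
eyep [ 0.42   -0.1745  0.056 ]
case [0.4259 0.0828 0.062 ]
```

Tray mark spacing comes out at 75 mm as specified, and the heights are consistent. I'll turn the tool so the fingers close along world x, then swing over the row for close views.

Emit:
{"api": "send_rows", "payload": {"rows": [{"wz":0.147,"hand":1},{"wz":0.147,"hand":1},{"wz":0.147,"hand":1},{"wz":0.147,"hand":1},{"wz":0.147,"hand":1},{"wz":0.147,"hand":1},{"wz":0.147,"hand":1},{"wz":0.147,"hand":1},{"wz":0.147,"hand":1},{"wz":0.147,"hand":1}]}}

```text
invalid input at $.rows[0]: expected keys x, y, z, wx, wy, wz, hand
```

Emit:
{"api": "send_rows", "payload": {"rows": [{"x":-0.19,"y":0.043,"z":-0.02,"hand":1},{"x":-0.19,"y":0.043,"z":-0.02,"hand":1},{"x":-0.19,"y":0.043,"z":-0.02,"hand":1},{"x":-0.19,"y":0.043,"z":-0.02,"hand":1},{"x":-0.19,"y":0.043,"z":-0.02,"hand":1},{"x":-0.19,"y":0.043,"z":-0.02,"hand":1},{"x":-0.19,"y":0.043,"z":-0.02,"hand":1},{"x":-0.19,"y":0.043,"z":-0.02,"hand":1},{"x":-0.19,"y":0.043,"z":-0.02,"hand":1},{"x":-0.19,"y":0.043,"z":-0.02,"hand":1}]}}

```text
invalid input at $.rows[0]: expected keys x, y, z, wx, wy, wz, hand
```

Emit:
{"api": "send_rows", "payload": {"rows": [{"x":-0.19,"y":0.05,"hand":1},{"x":-0.19,"y":0.05,"hand":1},{"x":-0.19,"y":0.05,"hand":1},{"x":-0.19,"y":0.05,"hand":1},{"x":-0.19,"y":0.05,"hand":1},{"x":-0.19,"y":0.05,"hand":1},{"x":-0.19,"y":0.05,"hand":1},{"x":-0.19,"y":0.05,"hand":1},{"x":-0.19,"y":0.05,"hand":1},{"hand":1}]}}

```text
invalid input at $.rows[0]: expected keys x, y, z, wx, wy, wz, hand
```

All keys are needed in every row.

Emit:
{"api": "send_rows", "payload": {"rows": [{"x":0,"y":0,"z":0,"wx":0,"wy":0,"wz":0.147,"hand":1},{"x":0,"y":0,"z":0,"wx":0,"wy":0,"wz":0.147,"hand":1},{"x":0,"y":0,"z":0,"wx":0,"wy":0,"wz":0.147,"hand":1},{"x":0,"y":0,"z":0,"wx":0,"wy":0,"wz":0.147,"hand":1},{"x":0,"y":0,"z":0,"wx":0,"wy":0,"wz":0.147,"hand":1},{"x":0,"y":0,"z":0,"wx":0,"wy":0,"wz":0.147,"hand":1},{"x":0,"y":0,"z":0,"wx":0,"wy":0,"wz":0.147,"hand":1},{"x":0,"y":0,"z":0,"wx":0,"wy":0,"wz":0.147,"hand":1},{"x":0,"y":0,"z":0,"wx":0,"wy":0,"wz":0.147,"hand":1},{"x":0,"y":0,"z":0,"wx":0,"wy":0,"wz":0.147,"hand":1}]}}

```text
time: 0.93
tool_pos: [0.2522, 0.5714, 0.2306]
tool_rot: [0.0, 0.709, 0.705, -0.001]
contact_force: [-0.6, 0.0, 0.8]
gripper_width: 1.001
grasp_force: 0.0
```

Emit:
{"api": "send_rows", "payload": {"rows": [{"x":-0.19,"y":0.043,"z":-0.02,"wx":0,"wy":0,"wz":0,"hand":1},{"x":-0.19,"y":0.043,"z":-0.02,"wx":0,"wy":0,"wz":0,"hand":1},{"x":-0.19,"y":0.043,"z":-0.02,"wx":0,"wy":0,"wz":0,"hand":1},{"x":-0.19,"y":0.043,"z":-0.02,"wx":0,"wy":0,"wz":0,"hand":1},{"x":-0.19,"y":0.043,"z":-0.02,"wx":0,"wy":0,"wz":0,"hand":1},{"x":-0.19,"y":0.043,"z":-0.02,"wx":0,"wy":0,"wz":0,"hand":1},{"x":-0.19,"y":0.043,"z":-0.02,"wx":0,"wy":0,"wz":0,"hand":1},{"x":-0.19,"y":0.043,"z":-0.02,"wx":0,"wy":0,"wz":0,"hand":1},{"x":-0.19,"y":0.043,"z":-0.02,"wx":0,"wy":0,"wz":0,"hand":1},{"x":-0.19,"y":0.043,"z":-0.02,"wx":0,"wy":0,"wz":0,"hand":1}]}}

```text
time: 1.77
tool_pos: [0.3168, 0.2853, 0.2609]
tool_rot: [-0.0, 0.707, 0.707, -0.0]
contact_force: [0.6, -0.7, -0.5]
gripper_width: 1.0
grasp_force: 0.0
```

Emit:
{"api": "send_rows", "payload": {"rows": [{"x":-0.19,"y":0.05,"z":0,"wx":0,"wy":0,"wz":0,"hand":1},{"x":-0.19,"y":0.05,"z":0,"wx":0,"wy":0,"wz":0,"hand":1},{"x":-0.19,"y":0.05,"z":0,"wx":0,"wy":0,"wz":0,"hand":1},{"x":-0.19,"y":0.05,"z":0,"wx":0,"wy":0,"wz":0,"hand":1},{"x":-0.19,"y":0.05,"z":0,"wx":0,"wy":0,"wz":0,"hand":1},{"x":-0.19,"y":0.05,"z":0,"wx":0,"wy":0,"wz":0,"hand":1},{"x":-0.19,"y":0.05,"z":0,"wx":0,"wy":0,"wz":0,"hand":1},{"x":-0.19,"y":0.05,"z":0,"wx":0,"wy":0,"wz":0,"hand":1},{"x":-0.1,"y":0.05,"z":0,"wx":0,"wy":0,"wz":0,"hand":1},{"x":0,"y":0,"z":0,"wx":0,"wy":0,"wz":0,"hand":1}]}}

```text
time: 2.6
tool_pos: [0.3851, 0.0414, 0.2608]
tool_rot: [0.0, 0.709, 0.706, -0.001]
contact_force: [0.3, -0.1, -0.0]
gripper_width: 1.0
grasp_force: 0.0
```

```bash
cat > snap.py <<'E'
import sys,json
from h import *
from plant import manip, grab_frame, calibration
def snap(n):
    s=manip.state();c=calibration("wrist");a=grab_frame("wrist")
    cv2.imwrite(f"pics/{n}.png",a);json.dump({k:np.array(c[k]).tolist() for k in("camera_matrix","R","t")},open(f"pics/{n}.json","w"))
    r=rot(s).as_matrix()
    print(n,"t",round(s["time"],2),"tcp",np.round(s["tool_pos"],4),"yhead",round(np.arctan2(r[1,1],r[0,1]),4),"tilt",np.round(r[:2,2],3),"grip",round(s["gripper_width"],3),round(s["grasp_force"],1),"F",np.round(s["contact_force"],1))
    return a,c,s
if __name__=="__main__": snap(sys.argv[1])
E
python3 snap.py w1
```

```text
w1 t 2.6 tcp [0.3851 0.0414 0.2608] yhead -0.0043 tilt [-0.001 -0.001] grip 1.0 0.0 F [ 0.3 -0.1 -0. ]
```

Emit:
{"api": "send_rows", "payload": {"rows": [{"x":-0.19,"y":0,"z":0,"wx":0,"wy":0,"wz":0,"hand":1},{"x":-0.19,"y":0,"z":0,"wx":0,"wy":0,"wz":0,"hand":1},{"x":-0.19,"y":0,"z":0,"wx":0,"wy":0,"wz":0,"hand":1},{"x":-0.19,"y":0,"z":0,"wx":0,"wy":0,"wz":0,"hand":1},{"x":-0.19,"y":0,"z":0,"wx":0,"wy":0,"wz":0,"hand":1},{"x":-0.19,"y":0,"z":0,"wx":0,"wy":0,"wz":0,"hand":1},{"x":-0.19,"y":0,"z":0,"wx":0,"wy":0,"wz":0,"hand":1},{"x":-0.19,"y":0,"z":0,"wx":0,"wy":0,"wz":0,"hand":1},{"x":-0.1,"y":0,"z":0,"wx":0,"wy":0,"wz":0,"hand":1},{"x":0,"y":0,"z":0,"wx":0,"wy":0,"wz":0,"hand":1}]}}

```text
time: 3.48
tool_pos: [0.3847, -0.2002, 0.2609]
tool_rot: [-0.0, 0.708, 0.707, -0.0]
contact_force: [-0.3, 1.1, -0.1]
gripper_width: 0.999
grasp_force: 0.0
```

```bash
python3 snap.py w2
```

```text
w2 t 3.48 tcp [ 0.3847 -0.2002  0.2609] yhead -0.0015 tilt [-0.001  0.   ] grip 0.999 0.0 F [-0.3  1.1 -0.1]
```

View pics/w1.png

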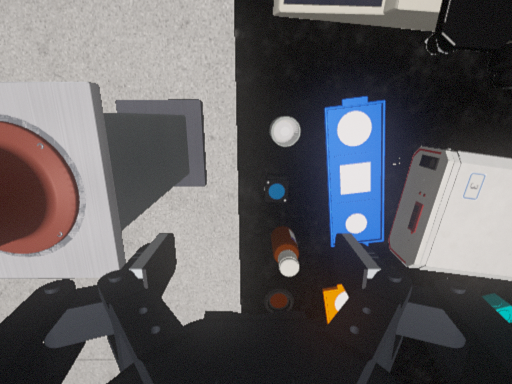

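View pics/w2.png

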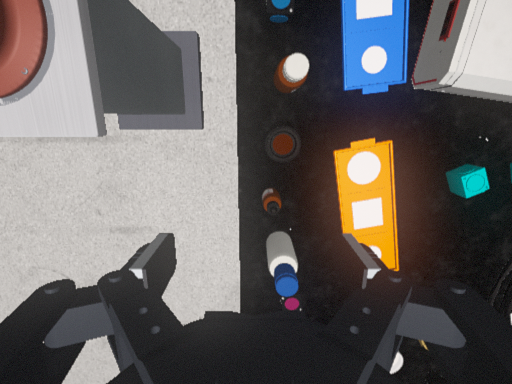

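w1 shows, top to bottom, the case (285,131), blue cube (277,190), stain (287,255), eyepiece (279,300), and the blue tray marks (354,128), (355,178), (356,224). w2 shows stain (293,68), eyepiece (283,144), oil (272,200), lens (284,265), magenta (291,303), and the orange marks (364,168), (367,213), (375,253). Both agree with the coarse layout. Now the finer numbers.

Run:
```python
from h import *
import json
for n in("w1","w2"):
    a=cv2.imread(f"pics/{n}.png");c=json.load(open(f"pics/{n}.json"))
    H,S,V=cv2.split(cv2.cvtColor(a,cv2.COLOR_BGR2HSV))
    print(n)
    roi=np.zeros(H.shape,bool);roi[0:275,325:410]=1
    for ce,s in blobs(roi&(S<70)&(V>150),100): print(" mark",np.round(ce),s,np.round(ray(c,ce,.004),4))
    roi=np.zeros(H.shape,bool);roi[0:320,255:310]=1
    for nm,m,z in(("mag",(H>145)&(H<175)&(S>100)&(V>40),.034),("blue",(H>98)&(H<118)&(S>100)&(V>40),.034),("lenscap",(H>105)&(H<125)&(S>100)&(V>30),.122),("white",(S<60)&(V>140),.098)):
        for ce,s in blobs(roi&m,20): print(" ",nm,np.round(ce,1),s,np.round(ray(c,ce,z),4))
a=cv2.imread("pics/w2.png");b=cv2.imread("pics/w1.png")
o=np.hstack([cv2.resize(a[170:320,240:310],None,fx=4,fy=4,interpolation=cv2.INTER_CUBIC),cv2.resize(b[110:260,240:310],None,fx=4,fy=4,interpolation=cv2.INTER_CUBIC)])
cv2.imwrite("pics/crop2.png",cv2.convertScaleAbs(o,alpha=2.2,beta=10))
```

```text
w1
 mark [355.   9.] [325   0  61  15 497] [0.5174 0.2446 0.004 ]
 mark [402.   4.] [394   0  16  10 144] [0.5779 0.25   0.004 ]
 mark [354. 128.] [337 111  35  35 967] [0.53   0.0935 0.004 ]
 mark [355. 178.] [340 162  31  33 913] [0.5388 0.0193 0.004 ]
 mark [356. 223.] [346 213  21  20 336] [ 0.5471 -0.0554  0.004 ]
  blue [276.2 190.9] [268 183  17  17 228] [0.4155 0.0072 0.034 ]
  white [290.2   7.3] [273   0  37  14 343] [0.4211 0.215  0.098 ]
  white [285.3 131. ] [271 117  29  29 679] [0.4192 0.0946 0.098 ]
  white [288.8 266.5] [279 256  20  21 304] [ 0.4281 -0.0765  0.098 ]
w2
 mark [373.   8.] [356   0  36  19 617] [0.5391 0.0051 0.004 ]
 mark [374.  59.] [362  46  25  28 549] [ 0.5476 -0.0558  0.004 ]
 mark [363. 167.] [347 152  34  32 839] [ 0.5495 -0.2057  0.004 ]
 mark [367. 213.] [352 198  31  31 789] [ 0.5632 -0.2794  0.004 ]
  mag [291.4 303.2] [284 297  16  14 163] [ 0.4436 -0.4243  0.034 ]
  blue [280.5   3.5] [271   0  20  10 142] [0.416 0.    0.034]
  blue [278.5  18.2] [270  14  18   9 130] [ 0.4139 -0.0155  0.034 ]
  blue [285.6 280.5] [274 264  25  33 654] [ 0.4329 -0.3819  0.034 ]
  lenscap [285.6 280.5] [274 264  25  33 655] [ 0.4213 -0.3222  0.122 ]
  white [296.   66.3] [284  53  25  28 552] [ 0.4281 -0.0804  0.098 ]
  white [282.2 261.1] [268 252  30  25 365] [ 0.4193 -0.31    0.098 ]
```

View pics/crop2.png

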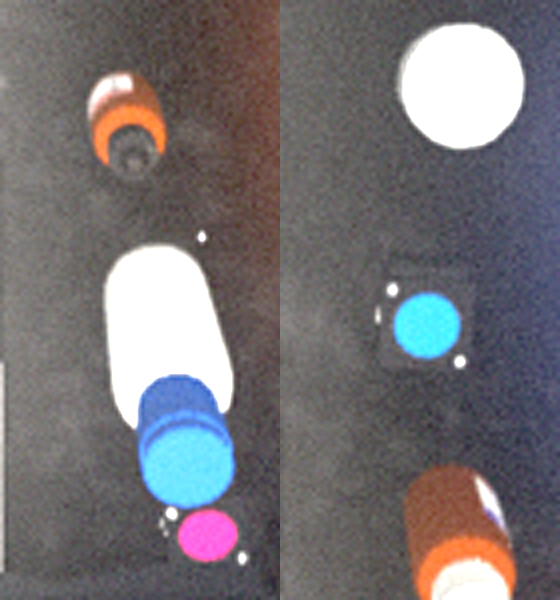

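The crop confirms the oil bottle (black cap, red/white label, cap top ≈ (273,208) in w2), the lens cap top ≈ (287,287), and both cube windows with corner screws.

Run:
```python
from h import *
import json
c=json.load(open("pics/w2.json"))
print("oil",ray(c,(273,208),.072),"lens",ray(c,(286.75,286.75),.122))
c=json.load(open("pics/w1.json"))
print("stain",ray(c,(289,268),.098))
from plant import manip
print(manip.state()["tool_pos"], [x for x in dir(manip) if x[0]!='_'])
```

```text
oil [ 0.40825973 -0.24687718  0.072     ] lens [ 0.42300851 -0.33093323  0.122     ]
stain [ 0.42847142 -0.0786936   0.098     ]
[ 0.38479382 -0.19894915  0.26086416] ['IKError', 'state', 'tcp_to_grasp']
```

Emit:
{"api": "send_rows", "payload": {"rows": [{"x":-0.068,"y":0.031,"z":0.16,"wx":0,"wy":0,"wz":0,"hand":1},{"x":-0.068,"y":0.031,"z":0.16,"wx":0,"wy":0,"wz":0,"hand":1},{"x":-0.068,"y":0.031,"z":0.16,"wx":0,"wy":0,"wz":0,"hand":1},{"x":-0.068,"y":0.031,"z":0.16,"wx":0,"wy":0,"wz":0,"hand":1},{"x":-0.068,"y":0.031,"z":0.16,"wx":0,"wy":0,"wz":0,"hand":1},{"x":0,"y":0,"z":0,"wx":0,"wy":0,"wz":0,"hand":1},{"x":0,"y":0,"z":0,"wx":0,"wy":0,"wz":0,"hand":1},{"x":0,"y":0,"z":0,"wx":0,"wy":0,"wz":0,"hand":1},{"x":0,"y":0,"z":0,"wx":0,"wy":0,"wz":0,"hand":1},{"x":0,"y":0,"z":0,"wx":0,"wy":0,"wz":0,"hand":1}]}}

```text
time: 4.37
tool_pos: [0.409, -0.2502, 0.1434]
tool_rot: [0.002, 0.707, 0.708, 0.0]
contact_force: [0.5, -1.0, 0.1]
gripper_width: 0.998
grasp_force: 0.0
```

```bash
python3 snap.py w3
python3 - <<'E'
import cv2
cv2.imwrite("pics/w3b.png",cv2.convertScaleAbs(cv2.imread("pics/w3.png"),alpha=2,beta=15))
E
```

```text
w3 t 4.37 tcp [ 0.409  -0.2502  0.1434] yhead 0.0013 tilt [ 0.003 -0.002] grip 0.998 0.0 F [ 0.5 -1.   0.1]
```

View pics/w3b.png

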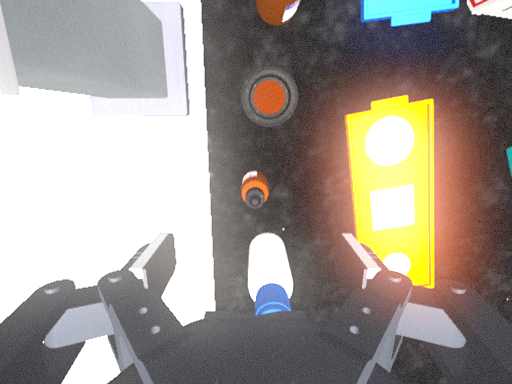

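w3 shows the oil bottle cap at (255,199), the eyepiece (269,97), the lens bottle (270,265) and the orange marks (389,140), (392,208).

Run:
```python
from h import *
import json
c=json.load(open("pics/w3.json"));a=cv2.imread("pics/w3.png")
H,S,V=cv2.split(cv2.cvtColor(a,cv2.COLOR_BGR2HSV))
roi=np.zeros(H.shape,bool);roi[165:215,235:275]=1
for ce,s in blobs(roi&(H<20)&(S>100)&(V>25),20): print("brown",ce,s,ray(c,(ce[0],s[1]+s[3]),.053))
g=V[165:215,235:275]
print("oil cap",ray(c,(255,200),.072))
for z in(.0,.053,.072): print(z,proj(c,(.408,-.250,z)))
for ce in((389,140),(392,208)): print(ray(c,ce,.004))
roi=np.zeros(H.shape,bool);roi[90:275,340:440]=1
for ce,s in blobs(roi&(S<70)&(V>150),60): print(" mark",np.round(ce),s,np.round(ray(c,ce,.004),4))
cv2.imwrite("pics/c3.png",cv2.convertScaleAbs(cv2.resize(a[160:220,225:285],None,fx=8,fy=8,interpolation=cv2.INTER_CUBIC),alpha=2.5,beta=20))
```

```text
brown [255.42477876 185.07522124] [241 170  28  32 452] [ 0.40956509 -0.25701038  0.053     ]
oil cap [ 0.40907406 -0.24906437  0.072     ]
0.0 [253.69183841 181.07613667]
0.053 [253.7134888  194.67541789]
0.072 [253.72365528 201.06130195]
[ 0.54932038 -0.20507456  0.004     ]
[ 0.56299111 -0.2801751   0.004     ]
 mark [389. 141.] [ 366  117   48   48 1827] [ 0.5496 -0.2056  0.004 ]
 mark [392. 207.] [ 371  185   43   45 1616] [ 0.5633 -0.2792  0.004 ]
 mark [397. 263.] [383 253  27  22 395] [ 0.579  -0.3492  0.004 ]
 mark [372. 271.] [367 268  14   7  63] [ 0.5507 -0.3605  0.004 ]
```

View pics/c3.png

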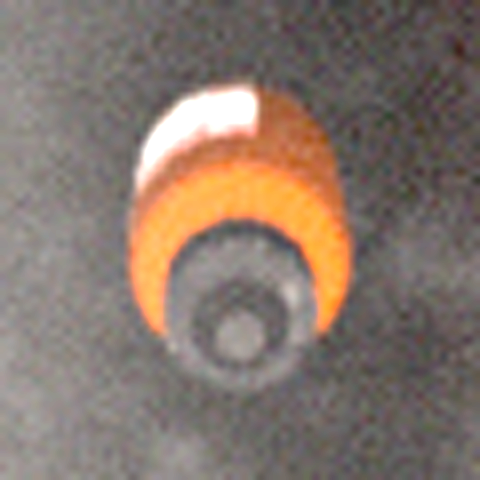

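Oil axis: (0.4093, -0.2487), with shoulder and cap top agreeing within 1 mm. Descending, gripping and lifting.

Emit:
{"api": "send_rows", "payload": {"rows": [{"x":0.003,"y":0,"z":0.146,"wx":0,"wy":0,"wz":0,"hand":1},{"x":0.003,"y":0,"z":0.146,"wx":0,"wy":0,"wz":0,"hand":1},{"x":0.003,"y":0,"z":0.146,"wx":0,"wy":0,"wz":0,"hand":1},{"x":0,"y":0,"z":0.146,"wx":0,"wy":0,"wz":0,"hand":1},{"x":0,"y":0,"z":0.146,"wx":0,"wy":0,"wz":0,"hand":1},{"x":0,"y":0,"z":0.146,"wx":0,"wy":0,"wz":0,"hand":1},{"x":0,"y":0,"z":0,"wx":0,"wy":0,"wz":0,"hand":1},{"x":0,"y":0,"z":0,"wx":0,"wy":0,"wz":0,"hand":-1},{"x":0,"y":0,"z":0,"wx":0,"wy":0,"wz":0,"hand":-1},{"x":0,"y":0,"z":0,"wx":0,"wy":0,"wz":0,"hand":-1}]}}

```text
time: 5.25
tool_pos: [0.4095, -0.25, 0.0121]
tool_rot: [0.002, 0.707, 0.707, 0.0]
contact_force: [-0.2, 0.1, 1.2]
gripper_width: 0.604
grasp_force: 0.0
```

Emit:
{"api": "send_rows", "payload": {"rows": [{"x":0,"y":0,"z":0,"wx":0,"wy":0,"wz":0,"hand":-1},{"x":0,"y":0,"z":0,"wx":0,"wy":0,"wz":0,"hand":-1},{"x":0,"y":0,"z":0,"wx":0,"wy":0,"wz":0,"hand":-1},{"x":0,"y":0,"z":0,"wx":0,"wy":0,"wz":0,"hand":-1},{"x":0,"y":0,"z":0,"wx":0,"wy":0,"wz":0,"hand":-1},{"x":0,"y":0,"z":0,"wx":0,"wy":0,"wz":0,"hand":-1},{"x":0,"y":0,"z":0,"wx":0,"wy":0,"wz":0,"hand":-1},{"x":0,"y":0,"z":0,"wx":0,"wy":0,"wz":0,"hand":-1},{"x":0,"y":0,"z":0,"wx":0,"wy":0,"wz":0,"hand":-1},{"x":0,"y":0,"z":0,"wx":0,"wy":0,"wz":0,"hand":-1}]}}

```text
time: 6.08
tool_pos: [0.4092, -0.2497, 0.0116]
tool_rot: [0.001, 0.707, 0.707, 0.0]
contact_force: [-0.1, 0.1, 7.4]
gripper_width: 0.293
grasp_force: 59.3
```

Gripped (width about 25–27 mm, 59 N). Lifting and carrying to the blue small mark (0.5473, -0.0556).

Emit:
{"api": "send_rows", "payload": {"rows": [{"x":0,"y":0,"z":-0.15,"wx":0,"wy":0,"wz":0,"hand":-1},{"x":0,"y":0,"z":-0.2,"wx":0,"wy":0,"wz":0,"hand":-1},{"x":0,"y":0,"z":-0.2,"wx":0,"wy":0,"wz":0,"hand":-1},{"x":0,"y":0,"z":-0.15,"wx":0,"wy":0,"wz":0,"hand":-1},{"x":0.1,"y":0.07,"z":0,"wx":0,"wy":0,"wz":0,"hand":-1},{"x":0.2,"y":0.14,"z":0,"wx":0,"wy":0,"wz":0,"hand":-1},{"x":0.2,"y":0.14,"z":0,"wx":0,"wy":0,"wz":0,"hand":-1},{"x":0.2,"y":0.14,"z":0,"wx":0,"wy":0,"wz":0,"hand":-1},{"x":0.2,"y":0.14,"z":0,"wx":0,"wy":0,"wz":0,"hand":-1},{"x":0.2,"y":0.14,"z":0,"wx":0,"wy":0,"wz":0,"hand":-1}]}}

```text
time: 6.92
tool_pos: [0.5241, -0.0822, 0.115]
tool_rot: [0.0, 0.707, 0.707, 0.0]
contact_force: [-0.2, -1.2, -0.2]
gripper_width: 0.295
grasp_force: 59.0
```

Emit:
{"api": "send_rows", "payload": {"rows": [{"x":0.12,"y":0.1,"z":0,"wx":0,"wy":0,"wz":0,"hand":-1},{"x":0.07,"y":0.05,"z":0,"wx":0,"wy":0,"wz":0,"hand":-1},{"x":0,"y":0,"z":0,"wx":0,"wy":0,"wz":0,"hand":-1},{"x":0,"y":0,"z":0,"wx":0,"wy":0,"wz":0,"hand":-1},{"x":0,"y":0,"z":0,"wx":0,"wy":0,"wz":0,"hand":-1},{"x":0,"y":0,"z":0,"wx":0,"wy":0,"wz":0,"hand":-1},{"x":0,"y":0,"z":0,"wx":0,"wy":0,"wz":0,"hand":-1},{"x":0,"y":0,"z":0,"wx":0,"wy":0,"wz":0,"hand":-1},{"x":0,"y":0,"z":0,"wx":0,"wy":0,"wz":0,"hand":-1},{"x":0,"y":0,"z":0,"wx":0,"wy":0,"wz":0,"hand":-1}]}}

```text
time: 7.75
tool_pos: [0.5458, -0.0557, 0.115]
tool_rot: [0.0, 0.707, 0.707, 0.0]
contact_force: [0.4, 0.5, -0.7]
gripper_width: 0.3
grasp_force: 59.1
```

```bash
python3 snap.py w4
python3 - <<'E'
import cv2,json
from h import *
a=cv2.imread("pics/w4.png");c=json.load(open("pics/w4.json"))
H,S,V=cv2.split(cv2.cvtColor(a,cv2.COLOR_BGR2HSV))
m=(S<70)&(V>150)
for ce,s in blobs(m,150): print(" mark",np.round(ce),s,np.round(ray(c,ce,.004),4))
cv2.imwrite("pics/w4b.png",cv2.convertScaleAbs(a,alpha=2,beta=15))
E
```

```text
w4 t 7.75 tcp [ 0.5458 -0.0557  0.115 ] yhead -0.0002 tilt [ 0. -0.] grip 0.3 59.1 F [ 0.4  0.5 -0.7]
 mark [20. 31.] [   0    0   46   65 2334] [0.3474 0.0832 0.004 ]
 mark [68.  8.] [ 40   0  53  21 833] [0.3908 0.0998 0.004 ]
 mark [236.  22.] [ 207    0   60   51 2586] [0.5302 0.0894 0.004 ]
 mark [432. 160.] [  323    23   189   261 37814] [ 0.7156 -0.0267  0.004 ]
 mark [247. 109.] [ 219   81   56   58 2712] [0.5387 0.0195 0.004 ]
 mark [256. 189.] [240 173  34  33 916] [ 0.5473 -0.0554  0.004 ]
 mark [ 41. 258.] [    0   176   107   175 11901] [ 0.3183 -0.1315  0.004 ]
```

View pics/w4b.png

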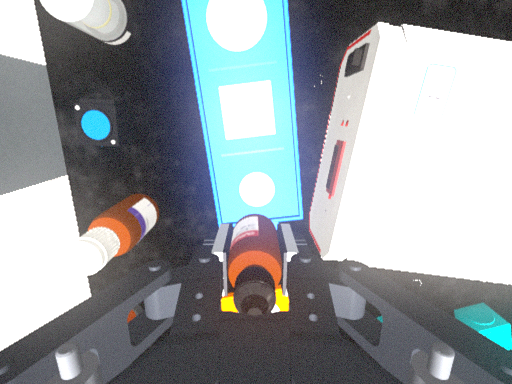

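w4 shows the oil bottle upright in hand at (256,260), and the free small mark at (256,189), which is on-plane at (0.5473, -0.0554). I'll check the in-hand offset and the box corner.

Run:
```python
import cv2,json
from h import *
c=json.load(open("pics/w4.json"))
print("cap",ray(c,(256,297),.1754),"box bottom corner",ray(c,(316,258),0),ray(c,(322,262),.0),"top corners",ray(c,(331,262),.08),ray(c,(380,27),.08))
print(ray(c,(227,260),.1564),ray(c,(281,260),.1564))
```

```text
cap [ 0.54575787 -0.04927557  0.1754    ] box bottom corner [ 0.6115736  -0.13378318  0.        ] [ 0.61837273 -0.13863683  0.        ] top corners [ 0.60231824 -0.09150597  0.08      ] [0.61943102 0.06379506 0.08      ]
[ 0.53361122 -0.04544605  0.1564    ] [ 0.55644581 -0.0454894   0.1564    ]
```

Run:
```python
import cv2
a=cv2.imread("pics/w4.png")
o=cv2.convertScaleAbs(cv2.resize(a[205:325,195:315],None,fx=5,fy=5,interpolation=cv2.INTER_CUBIC),alpha=3,beta=20)
cv2.imwrite("pics/c4.png",o)
```

```text
(no output)
```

View pics/c4.png

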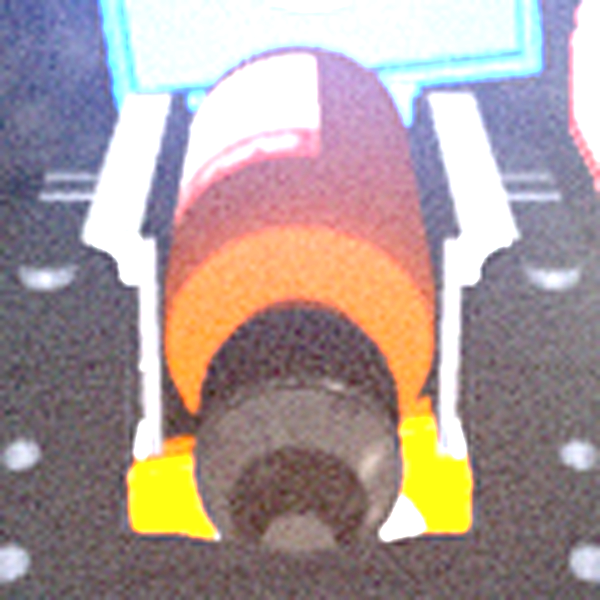

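Cap top centre at (255,303) and shoulder centre at (255,277) give an in-hand y offset of about +2 mm, so I'll correct by (+1.6, -1.9) mm and lower.

Emit:
{"api": "send_rows", "payload": {"rows": [{"x":-0.013,"y":0.011,"z":0.1,"wx":0,"wy":0,"wz":0,"hand":-1},{"x":0,"y":0,"z":0.14,"wx":0,"wy":0,"wz":0,"hand":-1},{"x":0,"y":0,"z":0.14,"wx":0,"wy":0,"wz":0,"hand":-1},{"x":0,"y":0,"z":0.12,"wx":0,"wy":0,"wz":0,"hand":-1},{"x":0,"y":0,"z":0.08,"wx":0,"wy":0,"wz":0,"hand":-1},{"x":0,"y":0,"z":0.05,"wx":0,"wy":0,"wz":0,"hand":-1},{"x":0,"y":0,"z":0.02,"wx":0,"wy":0,"wz":0,"hand":-1},{"x":0,"y":0,"z":0,"wx":0,"wy":0,"wz":0,"hand":-1},{"x":0,"y":0,"z":0,"wx":0,"wy":0,"wz":0,"hand":-1},{"x":0,"y":0,"z":0,"wx":0,"wy":0,"wz":0,"hand":-1}]}}

```text
time: 8.63
tool_pos: [0.5487, -0.0575, 0.0187]
tool_rot: [0.001, 0.707, 0.707, 0.001]
contact_force: [-0.0, -0.3, -0.8]
gripper_width: 0.297
grasp_force: 59.1
```

```bash
python3 snap.py w5
```

```text
w5 t 8.63 tcp [ 0.5487 -0.0575  0.0187] yhead 0.0005 tilt [ 0.002 -0.001] grip 0.297 59.1 F [-0.  -0.3 -0.8]
```

```bash
cat > avg.py <<'E'
from plant import manip, grab_frame
import numpy as np
from h import rot
P=[]
for i in range(8):
    s=manip.state();r=rot(s).as_matrix();P.append([*s["tool_pos"],np.arctan2(r[1,1],r[0,1])]);grab_frame("side")
print("tcp",np.round(np.mean(P,0),4),"sd",np.round(np.std(P,0),4),"w",round(s["gripper_width"],3),round(s["grasp_force"],1),np.round(s["contact_force"],1),round(s["time"],1))
E
python3 avg.py
```

```text
tcp [ 5.481e-01 -5.730e-02  1.810e-02  5.000e-04] sd [0.0003 0.0001 0.0004 0.    ] w 0.295 59.1 [-0.2 -0.2 -0.9] 9.0
```

Position is right. I'll lower the last 2 mm, release, and rise.

Emit:
{"api": "send_rows", "payload": {"rows": [{"x":0,"y":-0.003,"z":0.014,"wx":0,"wy":0,"wz":0,"hand":-1},{"x":0,"y":0,"z":0,"wx":0,"wy":0,"wz":0,"hand":-1},{"x":0,"y":0,"z":0,"wx":0,"wy":0,"wz":0,"hand":-1},{"x":0,"y":0,"z":0,"wx":0,"wy":0,"wz":0,"hand":0.1},{"x":0,"y":0,"z":0,"wx":0,"wy":0,"wz":0,"hand":0.1},{"x":0,"y":0,"z":0,"wx":0,"wy":0,"wz":0,"hand":0.1},{"x":0,"y":0,"z":0,"wx":0,"wy":0,"wz":0,"hand":0.1},{"x":0,"y":0,"z":-0.1,"wx":0,"wy":0,"wz":0,"hand":0.1},{"x":0,"y":0,"z":-0.2,"wx":0,"wy":0,"wz":0,"hand":0.1},{"x":0,"y":0,"z":-0.2,"wx":0,"wy":0,"wz":0,"hand":0.1}]}}

```text
time: 9.92
tool_pos: [0.5452, -0.0568, 0.089]
tool_rot: [-0.002, 0.707, 0.707, -0.001]
contact_force: [1.0, -0.3, 1.6]
gripper_width: 0.55
grasp_force: 0.0
```

Emit:
{"api": "send_rows", "payload": {"rows": [{"x":0,"y":0,"z":-0.25,"wx":0,"wy":0,"wz":0,"hand":1},{"x":0,"y":0,"z":-0.25,"wx":0,"wy":0,"wz":0,"hand":1},{"x":0,"y":0,"z":0,"wx":0,"wy":0,"wz":0,"hand":1},{"x":0,"y":0,"z":0,"wx":0,"wy":0,"wz":0,"hand":1},{"x":0,"y":0,"z":0,"wx":0,"wy":0,"wz":0,"hand":1},{"x":0,"y":0,"z":0,"wx":0,"wy":0,"wz":0,"hand":1},{"x":0,"y":0,"z":0,"wx":0,"wy":0,"wz":0,"hand":1},{"x":0,"y":0,"z":0,"wx":0,"wy":0,"wz":0,"hand":1},{"x":0,"y":0,"z":0,"wx":0,"wy":0,"wz":0,"hand":1},{"x":0,"y":0,"z":0,"wx":0,"wy":0,"wz":0,"hand":1}]}}

```text
time: 10.75
tool_pos: [0.5468, -0.0571, 0.1645]
tool_rot: [-0.001, 0.707, 0.707, -0.0]
contact_force: [-0.9, -0.0, -0.1]
gripper_width: 0.999
grasp_force: 0.0
```

```bash
python3 snap.py w6
python3 - <<'E'
import cv2,json
from h import *
a=cv2.imread("pics/w6.png");c=json.load(open("pics/w6.json"))
H,S,V=cv2.split(cv2.cvtColor(a,cv2.COLOR_BGR2HSV))
for ce,s in blobs((S<70)&(V>150),60): 
    p=ray(c,ce,.004)
    if abs(p[0]-.54)<.04: print(" mark",np.round(ce),s,np.round(p,4))
for ce,s in blobs((H<20)&(S>100)&(V>25),40):
    p=ray(c,ce,.03)
    print(" brown",np.round(ce),s,np.round(p,4))
print(proj(c,(.5473,-.0554,.076)),proj(c,(.5473,-.0554,.057)))
o=cv2.convertScaleAbs(cv2.resize(a[100:260,200:310],None,fx=3.5,fy=3.5,interpolation=cv2.INTER_CUBIC),alpha=2,beta=20)
cv2.imwrite("pics/c6.png",o)
E
```

```text
w6 t 10.75 tcp [ 0.5468 -0.0571  0.1645] yhead 0.0005 tilt [-0.001  0.   ] grip 0.999 0.0 F [-0.9 -0.  -0.1]
 mark [239.  33.] [ 214    5   50   56 2169] [0.5302 0.0937 0.004 ]
 mark [248. 109.] [ 224   85   47   50 1902] [0.5388 0.0195 0.004 ]
 mark [256. 170.] [241 163  30  21 234] [ 0.5478 -0.0478  0.004 ]
 mark [257. 288.] [239 272  37  33 981] [ 0.5495 -0.2051  0.004 ]
 brown [145. 202.] [118 180  55  51 947] [ 0.4266 -0.0782  0.03  ]
 brown [257. 290.] [ 185  256  153   69 3504] [ 0.5492 -0.1888  0.03  ]
[255.72367341 193.83739996] [255.65115255 188.40875599]
```

View pics/c6.png

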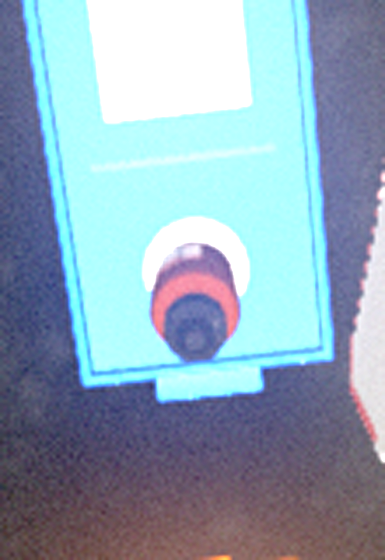

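The oil bottle stands centred on the small mark: cap centre at crop (195,329) against (195,328) expected. Next is the magenta cube. The wrist camera would hang over the tall lens bottle at heading 0, so I'll travel there and turn the tool half round, which puts the camera on the free side.

Emit:
{"api": "send_rows", "payload": {"rows": [{"x":-0.1,"y":-0.03,"z":0,"wx":0,"wy":0,"wz":0,"hand":1},{"x":-0.204,"y":-0.057,"z":0,"wx":0,"wy":0,"wz":0,"hand":1},{"x":-0.204,"y":-0.057,"z":0,"wx":0,"wy":0,"wz":0,"hand":1},{"x":-0.204,"y":-0.057,"z":0,"wx":0,"wy":0,"wz":0,"hand":1},{"x":-0.204,"y":-0.057,"z":0,"wx":0,"wy":0,"wz":0,"hand":1},{"x":-0.204,"y":-0.057,"z":0,"wx":0,"wy":0,"wz":0,"hand":1},{"x":-0.204,"y":-0.057,"z":0,"wx":0,"wy":0,"wz":0,"hand":1},{"x":-0.204,"y":-0.057,"z":0,"wx":0,"wy":0,"wz":0,"hand":1},{"x":-0.204,"y":-0.057,"z":0,"wx":0,"wy":0,"wz":0,"hand":1},{"x":-0.204,"y":-0.057,"z":0,"wx":0,"wy":0,"wz":0,"hand":1}]}}

```text
time: 11.63
tool_pos: [0.4652, -0.3492, 0.1653]
tool_rot: [0.0, 0.707, 0.707, 0.0]
contact_force: [1.0, 0.1, -0.1]
gripper_width: 0.995
grasp_force: 0.0
```

Emit:
{"api": "send_rows", "payload": {"rows": [{"x":-0.204,"y":-0.057,"z":0,"wx":0,"wy":0,"wz":0,"hand":1},{"x":-0.204,"y":-0.057,"z":0,"wx":0,"wy":0,"wz":0,"hand":1},{"x":-0.1,"y":-0.03,"z":0,"wx":0,"wy":0,"wz":0,"hand":1},{"x":0,"y":0,"z":0,"wx":0,"wy":0,"wz":0.148,"hand":1},{"x":0,"y":0,"z":0,"wx":0,"wy":0,"wz":0.148,"hand":1},{"x":0,"y":0,"z":0,"wx":0,"wy":0,"wz":0.148,"hand":1},{"x":0,"y":0,"z":0,"wx":0,"wy":0,"wz":0.148,"hand":1},{"x":0,"y":0,"z":0,"wx":0,"wy":0,"wz":0.148,"hand":1},{"x":0,"y":0,"z":0,"wx":0,"wy":0,"wz":0.148,"hand":1},{"x":0,"y":0,"z":0,"wx":0,"wy":0,"wz":0.148,"hand":1}]}}

```text
time: 12.47
tool_pos: [0.4445, -0.4234, 0.1652]
tool_rot: [-0.0, 0.93, 0.367, 0.0]
contact_force: [0.8, 0.6, 0.5]
gripper_width: 1.001
grasp_force: 0.0
```

Emit:
{"api": "send_rows", "payload": {"rows": [{"x":0,"y":0,"z":0,"wx":0,"wy":0,"wz":0.148,"hand":1},{"x":0,"y":0,"z":0,"wx":0,"wy":0,"wz":0.148,"hand":1},{"x":0,"y":0,"z":0,"wx":0,"wy":0,"wz":0.148,"hand":1},{"x":0,"y":0,"z":0,"wx":0,"wy":0,"wz":0.148,"hand":1},{"x":0,"y":0,"z":0,"wx":0,"wy":0,"wz":0.148,"hand":1},{"x":0,"y":0,"z":0,"wx":0,"wy":0,"wz":0.148,"hand":1},{"x":0,"y":0,"z":0,"wx":0,"wy":0,"wz":0.148,"hand":1},{"x":0,"y":0,"z":0,"wx":0,"wy":0,"wz":0.148,"hand":1},{"x":0,"y":0,"z":0,"wx":0,"wy":0,"wz":0.148,"hand":1},{"x":0,"y":0,"z":0,"wx":0,"wy":0,"wz":0.148,"hand":1}]}}

```text
time: 13.3
tool_pos: [0.4445, -0.4234, 0.1652]
tool_rot: [-0.0, 0.979, -0.204, -0.0]
contact_force: [0.0, -0.2, -0.5]
gripper_width: 1.001
grasp_force: 0.0
```

Emit:
{"api": "send_rows", "payload": {"rows": [{"x":0,"y":0,"z":0,"wx":0,"wy":0,"wz":0.148,"hand":1},{"x":0,"y":0,"z":0,"wx":0,"wy":0,"wz":0.148,"hand":1},{"x":0,"y":0,"z":0,"wx":0,"wy":0,"wz":0.148,"hand":1},{"x":0,"y":0,"z":0,"wx":0,"wy":0,"wz":0.148,"hand":1},{"x":0,"y":0,"z":0,"wx":0,"wy":0,"wz":0.148,"hand":1},{"x":0,"y":0,"z":0,"wx":0,"wy":0,"wz":0.148,"hand":1},{"x":0,"y":0,"z":0,"wx":0,"wy":0,"wz":0.148,"hand":1},{"x":0,"y":0,"z":0,"wx":0,"wy":0,"wz":0.148,"hand":1},{"x":0,"y":0,"z":0,"wx":0,"wy":0,"wz":0.148,"hand":1},{"x":0,"y":0,"z":0,"wx":0,"wy":0,"wz":0.148,"hand":1}]}}

```text
time: 14.13
tool_pos: [0.4445, -0.4233, 0.1651]
tool_rot: [0.0, -0.706, 0.708, 0.0]
contact_force: [0.5, 0.1, -0.5]
gripper_width: 1.0
grasp_force: 0.0
```

```bash
python3 snap.py w7
python3 - <<'E'
import cv2,json
from h import *
from plant import manip
print(manip.state()["joint_pos"])
a=cv2.imread("pics/w7.png");c=json.load(open("pics/w7.json"))
H,S,V=cv2.split(cv2.cvtColor(a,cv2.COLOR_BGR2HSV))
for ce,s in blobs((H>145)&(H<175)&(S>100)&(V>40),20): print("mag",np.round(ce,1),s,np.round(ray(c,ce,.034),4))
u,v=map(int,proj(c,(.444,-.424,.034)))
print(u,v)
m=np.zeros(H.shape,bool);m[max(v-60,0):v+60,u-60:u+60]=1
for ce,s in blobs(m&(S<80)&(V>120),2): print("dot",np.round(ce,1),s[4],np.round(ray(c,ce,.034),4))
cr=a[max(v-70,0):v+70,max(u-70,0):u+70]
lut=(np.clip((np.arange(256)/120),0,1)**.5*255).astype(np.uint8)
cv2.imwrite("pics/c7.png",lut[cv2.resize(cr,None,fx=4,fy=4,interpolation=cv2.INTER_CUBIC)]);print(u-70,max(v-70,0))
E
```

```text
w7 t 14.13 tcp [ 0.4445 -0.4233  0.1651] yhead 3.1399 tilt [-0.     0.001] grip 1.0 0.0 F [ 0.5  0.1 -0.5]
[-8.82319733e-01  7.53882605e-02  1.70161081e+00  3.33775005e-04
  1.36506360e+00  2.26433882e+00]
mag [252.3 163.2] [242 160  22   7 100] [ 0.4464 -0.445   0.034 ]
mag [254.5 181.6] [244 170  23  24 417] [ 0.4441 -0.4253  0.034 ]
254 182
dot [240.3 171.6] 9 [ 0.459  -0.4362  0.034 ]
dot [268.1 191.7] 9 [ 0.4297 -0.4142  0.034 ]
dot [271.1 237.7] 196 [ 0.4257 -0.3605  0.034 ]
184 112
```

View pics/c7.png

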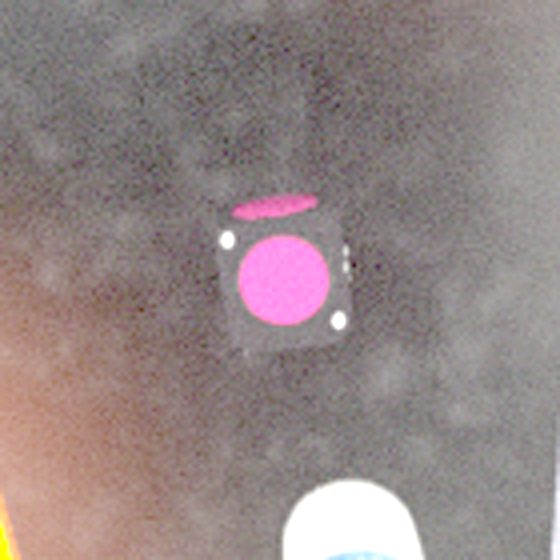

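Crop c7 shows the magenta cube window at (284,281), side window on the world -y side, and edges tilted about 0.122 rad (slopes 0.117–0.13). Side length is about 34 px ≈ 34 mm. Aligning, descending and gripping.

Emit:
{"api": "send_rows", "payload": {"rows": [{"x":0.013,"y":0,"z":0.1,"wx":0,"wy":0,"wz":0,"hand":1},{"x":0,"y":0,"z":0.16,"wx":0,"wy":0,"wz":-0.079,"hand":1},{"x":0,"y":0,"z":0.16,"wx":0,"wy":0,"wz":-0.079,"hand":1},{"x":0,"y":0,"z":0.16,"wx":0,"wy":0,"wz":0,"hand":1},{"x":0,"y":0,"z":0.16,"wx":0,"wy":0,"wz":0,"hand":1},{"x":0,"y":0,"z":0.16,"wx":0,"wy":0,"wz":0,"hand":1},{"x":0,"y":0,"z":0.1,"wx":0,"wy":0,"wz":0,"hand":1},{"x":0,"y":0,"z":0.067,"wx":0,"wy":0,"wz":0,"hand":1},{"x":0,"y":0,"z":0,"wx":0,"wy":0,"wz":0,"hand":1},{"x":0,"y":0,"z":0,"wx":0,"wy":0,"wz":0,"hand":1}]}}

```text
time: 15.02
tool_pos: [0.4444, -0.4257, 0.0052]
tool_rot: [-0.0, 0.751, -0.66, -0.0]
contact_force: [0.0, 0.0, 0.7]
gripper_width: 0.998
grasp_force: 0.0
```

```bash
python3 avg.py
```

```text
tcp [ 0.445  -0.4265  0.0066 -3.0134] sd [0.0003 0.0004 0.0006 0.0003] w 1.001 0.0 [-0.3  0.1  0. ] 15.4
```

Emit:
{"api": "send_rows", "payload": {"rows": [{"x":0,"y":0,"z":0,"wx":0,"wy":0,"wz":0,"hand":-1},{"x":0,"y":0,"z":0,"wx":0,"wy":0,"wz":0,"hand":-1},{"x":0,"y":0,"z":0,"wx":0,"wy":0,"wz":0,"hand":-1},{"x":0,"y":0,"z":0,"wx":0,"wy":0,"wz":0,"hand":-1},{"x":0,"y":0,"z":0,"wx":0,"wy":0,"wz":0,"hand":-1},{"x":0,"y":0,"z":0,"wx":0,"wy":0,"wz":0,"hand":-1},{"x":0,"y":0,"z":0,"wx":0,"wy":0,"wz":0,"hand":-1},{"x":0,"y":0,"z":0,"wx":0,"wy":0,"wz":0,"hand":-1},{"x":0,"y":0,"z":0,"wx":0,"wy":0,"wz":0,"hand":-1},{"x":0,"y":0,"z":0,"wx":0,"wy":0,"wz":0,"hand":-1}]}}

```text
time: 16.25
tool_pos: [0.4445, -0.426, 0.0054]
tool_rot: [0.0, 0.751, -0.661, 0.0]
contact_force: [0.7, -0.4, 1.6]
gripper_width: 0.389
grasp_force: 60.8
```

```bash
python3 avg.py
```

```text
tcp [ 0.4445 -0.426   0.0054 -3.0139] sd [0. 0. 0. 0.] w 0.393 60.8 [-0.4 -0.4  2.3] 16.6
```

Gripped at 0.39 × 85 = 33–34 mm, and the cube squared itself to the tool (yaw 0.128). Lifting over everything and carrying to the blue square mark (0.5388, 0.0195).

Emit:
{"api": "send_rows", "payload": {"rows": [{"x":0,"y":0,"z":-0.12,"wx":0,"wy":0,"wz":0,"hand":-1},{"x":0,"y":0,"z":-0.23,"wx":0,"wy":0,"wz":0,"hand":-1},{"x":0,"y":0,"z":-0.24,"wx":0,"wy":0,"wz":0,"hand":-1},{"x":0,"y":0,"z":-0.24,"wx":0,"wy":0,"wz":0,"hand":-1},{"x":0,"y":0,"z":-0.2,"wx":0,"wy":0,"wz":0,"hand":-1},{"x":-0.1022,"y":-0.0357,"z":0,"wx":0,"wy":0,"wz":0,"hand":-1},{"x":-0.2044,"y":-0.0715,"z":0,"wx":0,"wy":0,"wz":0,"hand":-1},{"x":-0.2044,"y":-0.0715,"z":0,"wx":0,"wy":0,"wz":0,"hand":-1},{"x":-0.2044,"y":-0.0715,"z":0,"wx":0,"wy":0,"wz":0,"hand":-1},{"x":-0.2044,"y":-0.0715,"z":0,"wx":0,"wy":0,"wz":0,"hand":-1}]}}

```text
time: 17.48
tool_pos: [0.4738, -0.2806, 0.1582]
tool_rot: [-0.0, 0.751, -0.661, -0.001]
contact_force: [0.3, -0.3, -0.7]
gripper_width: 0.393
grasp_force: 60.6
```

Emit:
{"api": "send_rows", "payload": {"rows": [{"x":-0.2044,"y":-0.0715,"z":0,"wx":0,"wy":0,"wz":0,"hand":-1},{"x":-0.2044,"y":-0.0715,"z":0,"wx":0,"wy":0,"wz":0,"hand":-1},{"x":-0.2044,"y":-0.0715,"z":0,"wx":0,"wy":0,"wz":0,"hand":-1},{"x":-0.2044,"y":-0.0715,"z":0,"wx":0,"wy":0,"wz":0,"hand":-1},{"x":-0.2044,"y":-0.0715,"z":0,"wx":0,"wy":0,"wz":0,"hand":-1},{"x":-0.2044,"y":-0.0715,"z":0,"wx":0,"wy":0,"wz":0,"hand":-1},{"x":-0.2044,"y":-0.0715,"z":0,"wx":0,"wy":0,"wz":0,"hand":-1},{"x":-0.2044,"y":-0.0715,"z":0,"wx":0,"wy":0,"wz":0,"hand":-1},{"x":-0.2044,"y":-0.0715,"z":0,"wx":0,"wy":0,"wz":0,"hand":-1},{"x":-0.1022,"y":-0.0357,"z":0,"wx":0,"wy":0,"wz":0.015,"hand":-1}]}}

```text
time: 18.32
tool_pos: [0.5376, 0.0225, 0.1583]
tool_rot: [0.0, 0.748, -0.664, -0.001]
contact_force: [0.7, -0.3, -0.9]
gripper_width: 0.391
grasp_force: 60.6
```

```bash
cat > marks.py <<'E'
import sys,json
from h import *
from snap import snap
a,c,s=snap(sys.argv[1]);print("j",np.round(s["joint_pos"],3))
H,S,V=cv2.split(cv2.cvtColor(a,cv2.COLOR_BGR2HSV))
for ce,st in blobs((S<70)&(V>150),100):
    p=ray(c,ce,.004)
    if .5<p[0]<.62 and abs(p[1])<.45: print(" mark",np.round(ce),st,np.round(p,4))
E
python3 marks.py w8; python3 avg.py
python3 - <<'E'
import cv2,json
from h import *
c=json.load(open("pics/w8.json"));a=cv2.imread("pics/w8.png")
H,S,V=cv2.split(cv2.cvtColor(a,cv2.COLOR_BGR2HSV))
for ce,s in blobs((H>145)&(H<175)&(S>100)&(V>40),20): print("mag",np.round(ce,1),s,np.round(ray(c,ce,.034+.165-.0054),4))
E
```

```text
w8 t 18.32 tcp [0.5376 0.0225 0.1583] yhead -3.0233 tilt [-0.003  0.001] grip 0.391 60.6 F [ 0.7 -0.3 -0.9]
j [-9.700e-02 -9.700e-02  1.885e+00  1.000e-03  1.357e+00  2.926e+00]
 mark [252. 115.] [238  99  32  24 230] [ 0.5475 -0.0465  0.004 ]
 mark [253. 174.] [ 233  155   41   40 1626] [0.539 0.018 0.004]
tcp [ 0.5378  0.0198  0.1587 -3.0247] sd [0.0002 0.0019 0.0004 0.002 ] w 0.388 60.6 [-0.  -0.2 -1.7] 18.7
mag [255. 109.] [241  98  27  17 108] [ 0.5454 -0.0479  0.1936]
mag [254.3 219.4] [232 211  45  18 609] [ 0.5404 -0.003   0.1936]
mag [254.5 264.5] [ 230  243   50   45 1736] [0.5377 0.0186 0.1936]
```

```bash
python3 avg.py
python3 - <<'E'
import json
from h import *
c=json.load(open("pics/w8.json"))
print(ray(c,(254.5,264.5),.1871),ray(c,(253,174),.004), ray(c,(253,195),.004), ray(c,(253,155),.004))
E
```

```text
tcp [ 0.5385  0.0185  0.1597 -3.0266] sd [0.0001 0.0003 0.0001 0.0004] w 0.388 60.6 [-0.3 -0.5 -0.7] 19.1
[0.53724965 0.02257323 0.1871    ] [0.53922821 0.01759311 0.004     ] [0.53636146 0.04232537 0.004     ] [ 0.54171592 -0.00386901  0.004     ]
```

Cube centre is within 1 mm of the mark, heading is right, and joint 6 is within range. Lowering.

Emit:
{"api": "send_rows", "payload": {"rows": [{"x":0.004,"y":-0.002,"z":0.12,"wx":0,"wy":0,"wz":0,"hand":-1},{"x":0,"y":0,"z":0.18,"wx":0,"wy":0,"wz":0,"hand":-1},{"x":0,"y":0,"z":0.18,"wx":0,"wy":0,"wz":0,"hand":-1},{"x":0,"y":0,"z":0.18,"wx":0,"wy":0,"wz":0,"hand":-1},{"x":0,"y":0,"z":0.15,"wx":0,"wy":0,"wz":0,"hand":-1},{"x":0,"y":0,"z":0.09,"wx":0,"wy":0,"wz":0,"hand":-1},{"x":0,"y":0,"z":0.05,"wx":0,"wy":0,"wz":0,"hand":-1},{"x":0,"y":0,"z":0.02,"wx":0,"wy":0,"wz":0,"hand":-1},{"x":0,"y":0,"z":0.01,"wx":0,"wy":0,"wz":0,"hand":-1},{"x":0,"y":0,"z":0,"wx":0,"wy":0,"wz":0,"hand":-1}]}}

```text
time: 20.0
tool_pos: [0.5397, 0.0184, 0.0136]
tool_rot: [-0.0, 0.747, -0.665, 0.001]
contact_force: [0.3, -0.6, -0.8]
gripper_width: 0.39
grasp_force: 60.6
```

```bash
python3 avg.py
```

```text
tcp [ 0.5398  0.0184  0.0138 -3.0257] sd [0.0002 0.     0.0003 0.    ] w 0.386 60.6 [ 0.2  0.7 -0.6] 20.4
```

Emit:
{"api": "send_rows", "payload": {"rows": [{"x":0,"y":0.006,"z":0.015,"wx":0,"wy":0,"wz":0,"hand":-1},{"x":0,"y":0,"z":0.012,"wx":0,"wy":0,"wz":0,"hand":-1},{"x":0,"y":0,"z":0,"wx":0,"wy":0,"wz":0,"hand":-1},{"x":0,"y":0,"z":0,"wx":0,"wy":0,"wz":0,"hand":-1},{"x":0,"y":0,"z":0,"wx":0,"wy":0,"wz":0,"hand":0.1},{"x":0,"y":0,"z":0,"wx":0,"wy":0,"wz":0,"hand":0.1},{"x":0,"y":0,"z":0,"wx":0,"wy":0,"wz":0,"hand":0.1},{"x":0,"y":0,"z":0,"wx":0,"wy":0,"wz":0,"hand":0.1},{"x":0,"y":0,"z":0,"wx":0,"wy":0,"wz":0,"hand":0.1},{"x":0,"y":0,"z":-0.04,"wx":0,"wy":0,"wz":0,"hand":0.1}]}}

```text
time: 21.23
tool_pos: [0.5368, 0.0185, 0.0135]
tool_rot: [0.001, 0.747, -0.665, -0.001]
contact_force: [-0.0, -0.1, -0.5]
gripper_width: 0.551
grasp_force: 0.0
```

Emit:
{"api": "send_rows", "payload": {"rows": [{"x":0,"y":0,"z":-0.2,"wx":0,"wy":0,"wz":0,"hand":0.1},{"x":0,"y":0,"z":-0.2,"wx":0,"wy":0,"wz":0,"hand":0.1},{"x":0,"y":0,"z":-0.2,"wx":0,"wy":0,"wz":0,"hand":1},{"x":0,"y":0,"z":-0.2,"wx":0,"wy":0,"wz":0,"hand":1},{"x":0,"y":0,"z":-0.2,"wx":0,"wy":0,"wz":0,"hand":1},{"x":0,"y":0,"z":-0.1,"wx":0,"wy":0,"wz":0,"hand":1},{"x":0,"y":0,"z":0,"wx":0,"wy":0,"wz":0,"hand":1},{"x":0,"y":0,"z":0,"wx":0,"wy":0,"wz":0,"hand":1},{"x":0,"y":0,"z":0,"wx":0,"wy":0,"wz":0,"hand":1},{"x":0,"y":0,"z":0,"wx":0,"wy":0,"wz":0,"hand":1}]}}

```text
time: 22.07
tool_pos: [0.5368, 0.0185, 0.1774]
tool_rot: [0.001, 0.747, -0.665, -0.002]
contact_force: [-0.2, 0.8, -1.4]
gripper_width: 1.002
grasp_force: 0.0
```

```bash
python3 avg.py; python3 marks.py w9;  python3 - <<'E'
import cv2,json
from h import *
c=json.load(open("pics/w9.json"));a=cv2.imread("pics/w9.png")
H,S,V=cv2.split(cv2.cvtColor(a,cv2.COLOR_BGR2HSV))
for ce,s in blobs((H>145)&(H<175)&(S>100)&(V>40),20): print("mag",np.round(ce,1),s,np.round(ray(c,ce,.038),4))
u,v=proj(c,(.5388,.0195,.004)).astype(int)
w=((S<70)&(V>150)).astype(np.uint8)[v-45:v+45,u-40:u+40]
for r in w[::2,::1]: print("".join(".#"[x] for x in r))
E
```

```text
tcp [ 0.5373  0.0184  0.1782 -3.0257] sd [0.0004 0.     0.0007 0.    ] w 0.999 0.0 [-0.1 -0.4  0.2] 22.4
w9 t 22.47 tcp [0.538  0.0184 0.1794] yhead -3.0257 tilt [-0.  0.] grip 1.001 0.0 F [-0.1  0.4  0.8]
j [-0.104 -0.117  1.867  0.     1.393  2.922]
 mark [252. 119.] [239 104  30  23 188] [ 0.5477 -0.0467  0.004 ]
 mark [252. 168.] [235 156  38  38 469] [0.5412 0.0104 0.004 ]
 mark [253. 231.] [ 235  213   38   37 1097] [0.5304 0.0926 0.004 ]
mag [254.4 114.3] [242 105  25  15  91] [ 0.5457 -0.0516  0.038 ]
mag [253.9 163.9] [245 163  19   3  52] [ 5.404e-01 -5.000e-04  3.800e-02]
mag [254.  181.6] [244 171  21  22 360] [0.538  0.0188 0.038 ]
................................................................................
................................................................................
................................................................................
................................................................................
................................................................................
..........................................
[... 2497 characters left out ...]
....................................................
................................................................................
................................................................................
................................................................................
................................................................................
................................................................................
...................................############.................................
..............................######################............................
............................##########################..........................
```

The magenta cube's window is at (0.538, 0.0188) against the mark at (0.5388, 0.019). It is squared, with 3–4 px of white showing on both sides. Now the lens cleaner.

Emit:
{"api": "send_rows", "payload": {"rows": [{"x":0.1012,"y":0.0467,"z":0,"wx":0,"wy":0,"wz":0,"hand":1},{"x":0.2024,"y":0.0934,"z":0,"wx":0,"wy":0,"wz":0,"hand":1},{"x":0.2024,"y":0.0934,"z":0,"wx":0,"wy":0,"wz":0,"hand":1},{"x":0.2024,"y":0.0934,"z":0,"wx":0,"wy":0,"wz":0,"hand":1},{"x":0.2024,"y":0.0934,"z":0,"wx":0,"wy":0,"wz":0,"hand":1},{"x":0.2024,"y":0.0934,"z":0,"wx":0,"wy":0,"wz":0,"hand":1},{"x":0.2024,"y":0.0934,"z":0,"wx":0,"wy":0,"wz":0,"hand":1},{"x":0.2024,"y":0.0934,"z":0,"wx":0,"wy":0,"wz":0,"hand":1},{"x":0.2024,"y":0.0934,"z":0,"wx":0,"wy":0,"wz":0,"hand":1},{"x":0.2024,"y":0.0934,"z":0,"wx":0,"wy":0,"wz":0,"hand":1}]}}

```text
time: 23.35
tool_pos: [0.4385, -0.285, 0.1799]
tool_rot: [-0.0, 0.747, -0.665, 0.0]
contact_force: [-0.2, -0.5, 0.4]
gripper_width: 0.999
grasp_force: 0.0
```

Emit:
{"api": "send_rows", "payload": {"rows": [{"x":0.2024,"y":0.0934,"z":0,"wx":0,"wy":0,"wz":0,"hand":1},{"x":0.1012,"y":0.0467,"z":0,"wx":0,"wy":0,"wz":0,"hand":1},{"x":0,"y":0,"z":0,"wx":0,"wy":0,"wz":-0.148,"hand":1},{"x":0,"y":0,"z":0,"wx":0,"wy":0,"wz":-0.148,"hand":1},{"x":0,"y":0,"z":0,"wx":0,"wy":0,"wz":-0.148,"hand":1},{"x":0,"y":0,"z":0,"wx":0,"wy":0,"wz":-0.148,"hand":1},{"x":0,"y":0,"z":0,"wx":0,"wy":0,"wz":-0.148,"hand":1},{"x":0,"y":0,"z":0,"wx":0,"wy":0,"wz":-0.148,"hand":1},{"x":0,"y":0,"z":0,"wx":0,"wy":0,"wz":-0.148,"hand":1},{"x":0,"y":0,"z":0,"wx":0,"wy":0,"wz":-0.148,"hand":1}]}}

```text
time: 24.18
tool_pos: [0.4236, -0.3312, 0.1798]
tool_rot: [0.0, 0.966, -0.257, 0.0]
contact_force: [-0.2, 0.3, -0.0]
gripper_width: 1.002
grasp_force: 0.0
```

Emit:
{"api": "send_rows", "payload": {"rows": [{"x":0,"y":0,"z":0,"wx":0,"wy":0,"wz":-0.148,"hand":1},{"x":0,"y":0,"z":0,"wx":0,"wy":0,"wz":-0.148,"hand":1},{"x":0,"y":0,"z":0,"wx":0,"wy":0,"wz":-0.148,"hand":1},{"x":0,"y":0,"z":0,"wx":0,"wy":0,"wz":-0.148,"hand":1},{"x":0,"y":0,"z":0,"wx":0,"wy":0,"wz":-0.148,"hand":1},{"x":0,"y":0,"z":0,"wx":0,"wy":0,"wz":-0.148,"hand":1},{"x":0,"y":0,"z":0,"wx":0,"wy":0,"wz":-0.148,"hand":1},{"x":0,"y":0,"z":0,"wx":0,"wy":0,"wz":-0.148,"hand":1},{"x":0,"y":0,"z":0,"wx":0,"wy":0,"wz":-0.148,"hand":1},{"x":0,"y":0,"z":0,"wx":0,"wy":0,"wz":-0.148,"hand":1}]}}

```text
time: 25.02
tool_pos: [0.4236, -0.3312, 0.1798]
tool_rot: [0.0, 0.949, 0.316, 0.0]
contact_force: [-0.3, 0.7, 0.2]
gripper_width: 1.001
grasp_force: 0.0
```

Emit:
{"api": "send_rows", "payload": {"rows": [{"x":0,"y":0,"z":0,"wx":0,"wy":0,"wz":-0.148,"hand":1},{"x":0,"y":0,"z":0,"wx":0,"wy":0,"wz":-0.148,"hand":1},{"x":0,"y":0,"z":0,"wx":0,"wy":0,"wz":-0.148,"hand":1},{"x":0,"y":0,"z":0,"wx":0,"wy":0,"wz":-0.148,"hand":1},{"x":0,"y":0,"z":0,"wx":0,"wy":0,"wz":-0.148,"hand":1},{"x":0,"y":0,"z":0,"wx":0,"wy":0,"wz":-0.148,"hand":1},{"x":0,"y":0,"z":0,"wx":0,"wy":0,"wz":-0.148,"hand":1},{"x":0,"y":0,"z":0,"wx":0,"wy":0,"wz":-0.148,"hand":1},{"x":0,"y":0,"z":0,"wx":0,"wy":0,"wz":0,"hand":1},{"x":0,"y":0,"z":0,"wx":0,"wy":0,"wz":0,"hand":1}]}}

```text
time: 25.85
tool_pos: [0.4236, -0.3312, 0.1798]
tool_rot: [0.0, 0.709, 0.705, -0.0]
contact_force: [0.3, 0.0, -0.3]
gripper_width: 1.001
grasp_force: 0.0
```

```bash
python3 avg.py; python3 snap.py w10;  python3 - <<'E'
import cv2,json
from h import *
c=json.load(open("pics/w10.json"));a=cv2.imread("pics/w10.png")
H,S,V=cv2.split(cv2.cvtColor(a,cv2.COLOR_BGR2HSV))
m=(H>100)&(H<125)&(S>120)&(V>30)
for ce,s in blobs(m,60): print("blue",np.round(ce,1),s,np.round(ray(c,ce,.122),4))
u,v=proj(c,(.423,-.331,.122));print(u,v)
u,v=int(u),int(v)
for y in range(v-34,v+34,2): print(y,"".join("#" if m[y,x] and V[y,x]>130 else "+" if m[y,x] else "." if V[y,x]<100 else "w" for x in range(u-40,u+40)))
E
```

```text
tcp [ 0.4236 -0.3312  0.1797 -0.0052] sd [0.     0.     0.     0.0008] w 1.003 0.0 [-0.1 -0.5  0.3] 26.2
w10 t 26.25 tcp [ 0.4236 -0.3312  0.1797] yhead -0.0039 tilt [ 0. -0.] grip 0.999 0.0 F [-0.7  0.4  1.1]
blue [254.9 203.2] [ 237  182   36   42 1158] [ 0.4234 -0.3283  0.122 ]
blue [323.4 305.6] [312 293  24  27 242] [ 0.4836 -0.4239  0.122 ]
254.47454632081428 206.5340195916419
172 ........................wwwwwwwwwwwwwwwwwwwwwwwwwwwwwwwwww......................
174 ........................wwwwwwwwwwwwwwwwwwwwwwwwwwwwwwwwwww.....................
176 .......................wwwwwwwwwwwwwwwwwwwwwwwwwwwwwwwwwwww.....................
178 .......................wwwwwwwwwwwwwwwwwwwwwwwwwwwwwwwwwwwww....................
180 ......................wwwwwwwwwwwwwwwwwwwwwwwwwwwwwwwwwwwwwww...................
182 .....................wwwwwwwwwwwwwwwwww+++++wwwwwwwwwwwwwwwww...................
184 .....................wwwwwwwwwwwww+++++++++++++++wwwwwwwwwwwww..................
186 ....................wwwwwwwwwww+++++++++++++++++++++wwwwwwwwww..................
188 ....................wwwwwwwww+
[... 1475 characters left out ...]
....................
224 ................................................................................
226 ................................................................................
228 ................................................................................
230 ................................................................................
232 ................................................................................
234 ................................................................................
236 ................................................................................
238 ................................................................................
```

Lens cap centre is at (255,206), i.e. (0.4236, -0.331), directly under the tool. The 122 mm height leaves palm room only if the TCP stays above 0.052, so I'll descend to 0.053 and grip.

Emit:
{"api": "send_rows", "payload": {"rows": [{"x":0,"y":0,"z":0.1,"wx":0,"wy":0,"wz":0,"hand":1},{"x":0,"y":0,"z":0.18,"wx":0,"wy":0,"wz":0,"hand":1},{"x":0,"y":0,"z":0.18,"wx":0,"wy":0,"wz":0,"hand":1},{"x":0,"y":0,"z":0.18,"wx":0,"wy":0,"wz":0,"hand":1},{"x":0,"y":0,"z":0.12,"wx":0,"wy":0,"wz":0,"hand":1},{"x":0,"y":0,"z":0.06,"wx":0,"wy":0,"wz":0,"hand":1},{"x":0,"y":0,"z":0.02,"wx":0,"wy":0,"wz":0,"hand":1},{"x":0,"y":0,"z":0,"wx":0,"wy":0,"wz":0,"hand":1},{"x":0,"y":0,"z":0,"wx":0,"wy":0,"wz":0,"hand":1},{"x":0,"y":0,"z":0,"wx":0,"wy":0,"wz":0,"hand":1}]}}

```text
time: 27.13
tool_pos: [0.4246, -0.3322, 0.0556]
tool_rot: [0.002, 0.708, 0.706, -0.0]
contact_force: [-0.9, -0.2, -0.8]
gripper_width: 0.995
grasp_force: 0.0
```

```bash
python3 avg.py
```

```text
tcp [ 0.4242 -0.3318  0.0549 -0.0035] sd [0.0003 0.0003 0.0005 0.    ] w 1.0 0.0 [0.4 0.7 0.4] 27.5
```

Emit:
{"api": "send_rows", "payload": {"rows": [{"x":0,"y":0,"z":0,"wx":0,"wy":0,"wz":0,"hand":-1},{"x":0,"y":0,"z":0,"wx":0,"wy":0,"wz":0,"hand":-1},{"x":0,"y":0,"z":0,"wx":0,"wy":0,"wz":0,"hand":-1},{"x":0,"y":0,"z":0,"wx":0,"wy":0,"wz":0,"hand":-1},{"x":0,"y":0,"z":0,"wx":0,"wy":0,"wz":0,"hand":-1},{"x":0,"y":0,"z":0,"wx":0,"wy":0,"wz":0,"hand":-1},{"x":0,"y":0,"z":0,"wx":0,"wy":0,"wz":0,"hand":-1},{"x":0,"y":0,"z":0,"wx":0,"wy":0,"wz":0,"hand":-1},{"x":0,"y":0,"z":0,"wx":0,"wy":0,"wz":0,"hand":-1},{"x":0,"y":0,"z":0,"wx":0,"wy":0,"wz":0,"hand":-1}]}}

```text
time: 28.37
tool_pos: [0.4239, -0.3315, 0.0541]
tool_rot: [0.0, 0.708, 0.706, 0.0]
contact_force: [0.6, -1.3, 2.6]
gripper_width: 0.462
grasp_force: 60.7
```

```bash
python3 avg.py
```

```text
tcp [ 0.4239 -0.3314  0.0541 -0.0035] sd [0. 0. 0. 0.] w 0.458 60.9 [ 1.6 -0.5  4.6] 28.7
```

Gripped. Lifting and carrying over to the blue tray, staying low under the microscope's eyepieces.

Emit:
{"api": "send_rows", "payload": {"rows": [{"x":0,"y":0,"z":-0.1,"wx":0,"wy":0,"wz":0,"hand":-1},{"x":0,"y":0,"z":-0.2,"wx":0,"wy":0,"wz":0,"hand":-1},{"x":0,"y":0,"z":-0.2,"wx":0,"wy":0,"wz":0,"hand":-1},{"x":0,"y":0,"z":-0.14,"wx":0,"wy":0,"wz":0,"hand":-1},{"x":0.06,"y":0.0187,"z":0,"wx":0,"wy":0,"wz":0,"hand":-1},{"x":0.14,"y":0.0437,"z":0,"wx":0,"wy":0,"wz":0,"hand":-1},{"x":0.201,"y":0.0627,"z":0,"wx":0,"wy":0,"wz":0,"hand":-1},{"x":0.201,"y":0.0627,"z":0,"wx":0,"wy":0,"wz":0,"hand":-1},{"x":0.201,"y":0.0627,"z":0,"wx":0,"wy":0,"wz":0,"hand":-1},{"x":0.201,"y":0.0627,"z":0,"wx":0,"wy":0,"wz":0,"hand":-1}]}}

```text
time: 29.6
tool_pos: [0.4695, -0.1781, 0.1467]
tool_rot: [-0.002, 0.708, 0.706, -0.001]
contact_force: [-0.6, -0.5, -2.0]
gripper_width: 0.464
grasp_force: 60.7
```

Emit:
{"api": "send_rows", "payload": {"rows": [{"x":0.201,"y":0.0627,"z":0,"wx":0,"wy":0,"wz":0,"hand":-1},{"x":0.201,"y":0.0627,"z":0,"wx":0,"wy":0,"wz":0,"hand":-1},{"x":0.201,"y":0.0627,"z":0,"wx":0,"wy":0,"wz":0,"hand":-1},{"x":0.201,"y":0.0627,"z":0,"wx":0,"wy":0,"wz":0,"hand":-1},{"x":0.201,"y":0.0627,"z":0,"wx":0,"wy":0,"wz":0,"hand":-1},{"x":0.201,"y":0.0627,"z":0,"wx":0,"wy":0,"wz":0,"hand":-1},{"x":0.141,"y":0.044,"z":0,"wx":0,"wy":0,"wz":0,"hand":-1},{"x":0.06,"y":0.0187,"z":0,"wx":0,"wy":0,"wz":0,"hand":-1},{"x":0,"y":0,"z":0,"wx":0,"wy":0,"wz":0,"hand":-1},{"x":0,"y":0,"z":0,"wx":0,"wy":0,"wz":0,"hand":-1}]}}

```text
time: 30.43
tool_pos: [0.5364, 0.0301, 0.1479]
tool_rot: [-0.001, 0.708, 0.706, -0.001]
contact_force: [0.2, -0.3, -1.1]
gripper_width: 0.458
grasp_force: 60.7
```

```bash
python3 avg.py; python3 marks.py w11
```

```text
tcp [ 0.5371  0.0293  0.149  -0.0045] sd [0.0004 0.0004 0.0006 0.0009] w 0.457 60.7 [ 0.2  1.2 -1.6] 30.8
w11 t 30.83 tcp [0.5376 0.0294 0.1498] yhead -0.0046 tilt [ 0. -0.] grip 0.458 60.7 F [ 0.6  0.2 -1.7]
j [-0.084 -0.09   1.893 -0.     1.339 -0.079]
 mark [247. 121.] [ 224   97   48   50 1875] [0.5301 0.0937 0.004 ]
 mark [259. 177.] [233 168  44  27 326] [0.5417 0.034  0.004 ]
 mark [255. 245.] [ 217  226   76   51 1710] [ 0.5371 -0.0487  0.004 ]
```

Emit:
{"api": "send_rows", "payload": {"rows": [{"x":0.04,"y":-0.005,"z":0.05,"wx":0,"wy":0,"wz":0,"hand":-1},{"x":0.084,"y":-0.01,"z":0.12,"wx":0,"wy":0,"wz":0,"hand":-1},{"x":0.1,"y":-0.012,"z":0.12,"wx":0,"wy":0,"wz":0,"hand":-1},{"x":0.1,"y":-0.012,"z":0.12,"wx":0,"wy":0,"wz":0,"hand":-1},{"x":0.06,"y":-0.007,"z":0.09,"wx":0,"wy":0,"wz":0,"hand":-1},{"x":0.04,"y":-0.005,"z":0.05,"wx":0,"wy":0,"wz":0,"hand":-1},{"x":0,"y":0,"z":0.022,"wx":0,"wy":0,"wz":0,"hand":-1},{"x":0,"y":0,"z":0,"wx":0,"wy":0,"wz":0,"hand":-1},{"x":0,"y":0,"z":0,"wx":0,"wy":0,"wz":0,"hand":-1},{"x":0,"y":0,"z":0,"wx":0,"wy":0,"wz":0,"hand":-1}]}}

```text
time: 31.72
tool_pos: [0.5313, 0.0933, 0.0651]
tool_rot: [0.001, 0.709, 0.706, 0.001]
contact_force: [0.2, -0.6, -1.7]
gripper_width: 0.462
grasp_force: 60.7
```

```bash
python3 avg.py; python3 avg.py; python3 marks.py w12;python3 - <<'E'
import cv2,json
from h import *
c=json.load(open("pics/w12.json"));a=cv2.imread("pics/w12.png")
H,S,V=cv2.split(cv2.cvtColor(a,cv2.COLOR_BGR2HSV))
m=(H>100)&(H<125)&(S>120)&(V>30)
for ce,s in blobs(m,200): print("blue",np.round(ce,1),s)
print(proj(c,(.5302,.0932,.132)))
E
```

```text
tcp [ 0.5309  0.0934  0.0648 -0.004 ] sd [0.0003 0.0001 0.0003 0.0002] w 0.457 60.7 [-0.1 -0.6 -1.5] 32.1
tcp [ 0.5302  0.0937  0.0639 -0.0035] sd [0.0001 0.0001 0.0001 0.0001] w 0.459 60.7 [-0.3 -0.1 -2.2] 32.5
w12 t 32.52 tcp [0.5302 0.0937 0.0639] yhead -0.0035 tilt [-0. -0.] grip 0.461 60.7 F [-0.1 -0.4 -1.1]
j [ 0.037  0.014  1.948 -0.     1.18   0.04 ]
 mark [294.  65.] [ 244   22  102   87 1427] [0.5578 0.1969 0.004 ]
 mark [256. 223.] [ 216  176   78  128 4789] [0.5308 0.0793 0.004 ]
blue [256.2 175.8] [ 163  124  190  110 9591]
blue [254.3 294.1] [ 214  258   88   58 3009]
[256.39571252 329.48259686]
```

Settled at (0.5302, 0.0937). Shifting -0.8 mm, setting it down and releasing.

Emit:
{"api": "send_rows", "payload": {"rows": [{"x":-0.005,"y":0,"z":0.02,"wx":0,"wy":0,"wz":0,"hand":-1},{"x":0,"y":0,"z":0.01,"wx":0,"wy":0,"wz":0,"hand":-1},{"x":0,"y":0,"z":0.006,"wx":0,"wy":0,"wz":0,"hand":-1},{"x":0,"y":0,"z":0,"wx":0,"wy":0,"wz":0,"hand":-1},{"x":0,"y":0,"z":0,"wx":0,"wy":0,"wz":0,"hand":-1},{"x":0,"y":0,"z":0,"wx":0,"wy":0,"wz":0,"hand":-1},{"x":0,"y":0,"z":0,"wx":0,"wy":0,"wz":0,"hand":-1},{"x":0,"y":0,"z":0,"wx":0,"wy":0,"wz":0,"hand":-1},{"x":0,"y":0,"z":0,"wx":0,"wy":0,"wz":0,"hand":-1},{"x":0,"y":0,"z":0,"wx":0,"wy":0,"wz":0,"hand":-1}]}}

```text
time: 33.4
tool_pos: [0.5302, 0.093, 0.0585]
tool_rot: [-0.0, 0.708, 0.706, 0.0]
contact_force: [0.4, -0.4, -0.6]
gripper_width: 0.457
grasp_force: 60.7
```

```bash
python3 avg.py
```

```text
tcp [ 0.5302  0.093   0.0585 -0.0035] sd [0. 0. 0. 0.] w 0.458 60.7 [-0.3 -0.4 -2.6] 33.8
```

Emit:
{"api": "send_rows", "payload": {"rows": [{"x":0,"y":0,"z":0.003,"wx":0,"wy":0,"wz":0,"hand":-1},{"x":0,"y":0,"z":0,"wx":0,"wy":0,"wz":0,"hand":-1},{"x":0,"y":0,"z":0,"wx":0,"wy":0,"wz":0,"hand":0.5},{"x":0,"y":0,"z":0,"wx":0,"wy":0,"wz":0,"hand":0.5},{"x":0,"y":0,"z":0,"wx":0,"wy":0,"wz":0,"hand":0.5},{"x":0,"y":0,"z":0,"wx":0,"wy":0,"wz":0,"hand":0.5},{"x":0,"y":0,"z":0,"wx":0,"wy":0,"wz":0,"hand":0.5},{"x":0,"y":0,"z":-0.05,"wx":0,"wy":0,"wz":0,"hand":0.5},{"x":0,"y":0,"z":-0.15,"wx":0,"wy":0,"wz":0,"hand":0.5},{"x":0,"y":0,"z":-0.2,"wx":0,"wy":0,"wz":0,"hand":0.5}]}}

```text
time: 34.63
tool_pos: [0.528, 0.0929, 0.1163]
tool_rot: [-0.002, 0.708, 0.706, -0.002]
contact_force: [0.8, -1.2, -0.3]
gripper_width: 0.748
grasp_force: 0.0
```

Emit:
{"api": "send_rows", "payload": {"rows": [{"x":0,"y":0,"z":-0.16,"wx":0,"wy":0,"wz":0,"hand":0.6},{"x":-0.1,"y":-0.06,"z":0,"wx":0,"wy":0,"wz":0,"hand":1},{"x":-0.2,"y":-0.12,"z":0,"wx":0,"wy":0,"wz":0,"hand":1},{"x":-0.2,"y":-0.12,"z":0,"wx":0,"wy":0,"wz":0,"hand":1},{"x":-0.2,"y":-0.12,"z":0,"wx":0,"wy":0,"wz":0,"hand":1},{"x":-0.2,"y":-0.12,"z":0,"wx":0,"wy":0,"wz":0,"hand":1},{"x":-0.2,"y":-0.12,"z":0,"wx":0,"wy":0,"wz":0,"hand":1},{"x":-0.06,"y":-0.03,"z":0,"wx":0,"wy":0,"wz":0,"hand":1},{"x":0,"y":0,"z":0,"wx":0,"wy":0,"wz":0,"hand":1},{"x":0,"y":0,"z":0,"wx":0,"wy":0,"wz":0,"hand":1}]}}

```text
time: 35.47
tool_pos: [0.4264, -0.0808, 0.1427]
tool_rot: [0.0, 0.709, 0.705, 0.001]
contact_force: [0.2, 0.6, 0.3]
gripper_width: 0.999
grasp_force: 0.0
```

```bash
python3 avg.py; python3 avg.py; python3 marks.py w13;python3 - <<'E'
import cv2,json
from h import *
c=json.load(open("pics/w13.json"));a=cv2.imread("pics/w13.png")
H,S,V=cv2.split(cv2.cvtColor(a,cv2.COLOR_BGR2HSV))
x0,y0,x1,y1=90,150,340,300
m=(S<70)&(V>110)
r=np.zeros(m.shape,bool);r[100:330,200:310]=1
for ce,s in blobs(m&r,40): print("white",np.round(ce,1),s,np.round(ray(c,ce,.098),4))
print(proj(c,(.428,-.080,.098)))
u,v=proj(c,(.428,-.080,.098)).astype(int)
for y in range(v-40,v+36,2): print(y,"".join("#" if m[y,x] else "o" if H[y,x]<20 and S[y,x]>100 and V[y,x]>25 else "." for x in range(u-40,u+40)))
E
```

```text
tcp [ 0.4266 -0.08    0.1423 -0.0025] sd [0.0001 0.0003 0.0002 0.0011] w 0.999 0.0 [0.3 0.5 0.5] 35.8
tcp [ 0.4262 -0.0804  0.142  -0.0029] sd [0.0001 0.0002 0.     0.0004] w 0.998 0.0 [-0.   0.2  0.5] 36.2
w13 t 36.27 tcp [ 0.4261 -0.0807  0.1421] yhead -0.0035 tilt [0. 0.] grip 0.998 0.0 F [-0.6  0.2 -0.4]
j [-0.359 -0.363  2.134  0.     1.371 -0.356]
 mark [362.  17.] [341   0  53  28 368] [0.5255 0.0762 0.004 ]
 mark [360.  93.] [345  60  48  52 647] [0.5305 0.0099 0.004 ]
 mark [366. 153.] [354 143  31  32 273] [ 0.5426 -0.0493  0.004 ]
 mark [342. 289.] [337 278  12  22 111] [ 0.5311 -0.2151  0.004 ]
white [258.8 206.1] [ 241  186   36   41 1131] [ 0.4287 -0.0755  0.098 ]
white [200.6 303.5] [200 281   3  38  71] [ 0.3808 -0.1599  0.098 ]
[257.81325498 211.80940188]
171 ...........................ooooooooooooooooooooooo.####.........................
173 ..........................ooooooooooooooooooooooooo.####........................
175 .........................ooooooooooooooooooooooooooo...##.......................
177 ........................ooooooooooooooooooooooooooooooo..#
[... 2212 characters left out ...]
....................
231 ................................................................................
233 ................................................................................
235 ................................................................................
237 ................................................................................
239 ................................................................................
241 ................................................................................
243 ................................................................................
245 ................................................................................
```

The lens cleaner was set down and released. Stain cap centre is at (259,208.5), i.e. (0.4289, -0.078). Shifting (+2.8, +2.4) mm, descending to TCP 0.030 and gripping.

Emit:
{"api": "send_rows", "payload": {"rows": [{"x":0.016,"y":0.019,"z":0.05,"wx":0,"wy":0,"wz":0,"hand":1},{"x":0,"y":0,"z":0.15,"wx":0,"wy":0,"wz":0,"hand":1},{"x":0,"y":0,"z":0.18,"wx":0,"wy":0,"wz":0,"hand":1},{"x":0,"y":0,"z":0.16,"wx":0,"wy":0,"wz":0,"hand":1},{"x":0,"y":0,"z":0.1,"wx":0,"wy":0,"wz":0,"hand":1},{"x":0,"y":0,"z":0.06,"wx":0,"wy":0,"wz":0,"hand":1},{"x":0,"y":0,"z":0.03,"wx":0,"wy":0,"wz":0,"hand":1},{"x":0,"y":0,"z":0.017,"wx":0,"wy":0,"wz":0,"hand":1},{"x":0,"y":0,"z":0,"wx":0,"wy":0,"wz":0,"hand":1},{"x":0,"y":0,"z":0,"wx":0,"wy":0,"wz":0,"hand":1}]}}

```text
time: 37.15
tool_pos: [0.4299, -0.0786, 0.031]
tool_rot: [0.001, 0.708, 0.706, 0.0]
contact_force: [-0.5, 0.0, 0.8]
gripper_width: 0.997
grasp_force: 0.0
```

```bash
python3 avg.py
```

```text
tcp [ 0.4297 -0.0785  0.0309 -0.0034] sd [0.0003 0.0001 0.0003 0.    ] w 0.998 0.0 [0.3 0.6 0.2] 37.5
```

Emit:
{"api": "send_rows", "payload": {"rows": [{"x":0,"y":0,"z":0,"wx":0,"wy":0,"wz":0,"hand":-1},{"x":0,"y":0,"z":0,"wx":0,"wy":0,"wz":0,"hand":-1},{"x":0,"y":0,"z":0,"wx":0,"wy":0,"wz":0,"hand":-1},{"x":0,"y":0,"z":0,"wx":0,"wy":0,"wz":0,"hand":-1},{"x":0,"y":0,"z":0,"wx":0,"wy":0,"wz":0,"hand":-1},{"x":0,"y":0,"z":0,"wx":0,"wy":0,"wz":0,"hand":-1},{"x":0,"y":0,"z":0,"wx":0,"wy":0,"wz":0,"hand":-1},{"x":0,"y":0,"z":0,"wx":0,"wy":0,"wz":0,"hand":-1},{"x":0,"y":0,"z":0,"wx":0,"wy":0,"wz":0,"hand":-1},{"x":0,"y":0,"z":0,"wx":0,"wy":0,"wz":0,"hand":-1}]}}

```text
time: 38.38
tool_pos: [0.4293, -0.0784, 0.0303]
tool_rot: [0.0, 0.708, 0.706, 0.0]
contact_force: [-0.1, -0.6, 2.9]
gripper_width: 0.42
grasp_force: 60.3
```

```bash
python3 avg.py
```

```text
tcp [ 0.4293 -0.0784  0.0303 -0.0035] sd [0. 0. 0. 0.] w 0.42 60.3 [ 0.9 -0.5  3.7] 38.7
```

Gripped (36 mm reading, 60 N). Carrying to the orange large mark (0.5497, -0.206).

Emit:
{"api": "send_rows", "payload": {"rows": [{"x":0,"y":0,"z":-0.1,"wx":0,"wy":0,"wz":0,"hand":-1},{"x":0,"y":0,"z":-0.2,"wx":0,"wy":0,"wz":0,"hand":-1},{"x":0,"y":0,"z":-0.2,"wx":0,"wy":0,"wz":0,"hand":-1},{"x":0,"y":0,"z":-0.1,"wx":0,"wy":0,"wz":0,"hand":-1},{"x":-0.0707,"y":0.067,"z":0,"wx":0,"wy":0,"wz":0,"hand":-1},{"x":-0.1413,"y":0.134,"z":0,"wx":0,"wy":0,"wz":0,"hand":-1},{"x":-0.1413,"y":0.134,"z":0,"wx":0,"wy":0,"wz":0,"hand":-1},{"x":-0.1413,"y":0.134,"z":0,"wx":0,"wy":0,"wz":0,"hand":-1},{"x":-0.1413,"y":0.134,"z":0,"wx":0,"wy":0,"wz":0,"hand":-1},{"x":-0.1413,"y":0.134,"z":0,"wx":0,"wy":0,"wz":0,"hand":-1}]}}

```text
time: 39.62
tool_pos: [0.5388, -0.1957, 0.1182]
tool_rot: [-0.002, 0.708, 0.706, -0.0]
contact_force: [-0.9, 0.2, 0.2]
gripper_width: 0.423
grasp_force: 60.1
```

Emit:
{"api": "send_rows", "payload": {"rows": [{"x":-0.0707,"y":0.067,"z":0,"wx":0,"wy":0,"wz":0,"hand":-1},{"x":0,"y":0,"z":0,"wx":0,"wy":0,"wz":0,"hand":-1},{"x":0,"y":0,"z":0,"wx":0,"wy":0,"wz":0,"hand":-1},{"x":0,"y":0,"z":0,"wx":0,"wy":0,"wz":0,"hand":-1},{"x":0,"y":0,"z":0,"wx":0,"wy":0,"wz":0,"hand":-1},{"x":0,"y":0,"z":0,"wx":0,"wy":0,"wz":0,"hand":-1},{"x":0,"y":0,"z":0,"wx":0,"wy":0,"wz":0,"hand":-1},{"x":0,"y":0,"z":0,"wx":0,"wy":0,"wz":0,"hand":-1},{"x":0,"y":0,"z":0,"wx":0,"wy":0,"wz":0,"hand":-1},{"x":0,"y":0,"z":0,"wx":0,"wy":0,"wz":0,"hand":-1}]}}

```text
time: 40.45
tool_pos: [0.5491, -0.2058, 0.1202]
tool_rot: [0.0, 0.708, 0.706, 0.0]
contact_force: [0.6, 0.1, -0.1]
gripper_width: 0.419
grasp_force: 60.2
```

```bash
python3 avg.py; python3 avg.py; python3 marks.py w14;python3 - <<'E'
import cv2,json
from h import *
c=json.load(open("pics/w14.json"));a=cv2.imread("pics/w14.png")
# oil bottle and magenta check, lens
print(proj(c,(.5497,-.206,.004)))
E
```

```text
tcp [ 0.5491 -0.2059  0.1201 -0.0034] sd [0.     0.0001 0.0001 0.0001] w 0.42 60.2 [-0.7  0.7 -0.2] 40.8
tcp [ 0.5491 -0.2059  0.12   -0.0035] sd [0. 0. 0. 0.] w 0.42 60.2 [-0.2  0.4 -1.3] 41.2
w14 t 41.25 tcp [ 0.5491 -0.2059  0.12  ] yhead -0.0035 tilt [-0.  0.] grip 0.42 60.2 F [-0.6 -0.4 -1.5]
j [-0.486  0.056  1.802 -0.     1.284 -0.482]
 mark [255.  27.] [233   7  40  34 241] [ 0.5497 -0.0632  0.004 ]
 mark [256. 183.] [ 231  164   50   40 1481] [ 0.5498 -0.2008  0.004 ]
 mark [259. 293.] [220 283  75  28 296] [ 0.5536 -0.3291  0.004 ]
 mark [255. 305.] [224 294  63  21 901] [ 0.5481 -0.3438  0.004 ]
[255.59620884 187.98707196]
```

Emit:
{"api": "send_rows", "payload": {"rows": [{"x":0,"y":0.004,"z":0.08,"wx":0,"wy":0,"wz":0,"hand":-1},{"x":0,"y":0,"z":0.15,"wx":0,"wy":0,"wz":0,"hand":-1},{"x":0,"y":0,"z":0.15,"wx":0,"wy":0,"wz":0,"hand":-1},{"x":0,"y":0,"z":0.1,"wx":0,"wy":0,"wz":0,"hand":-1},{"x":0,"y":0,"z":0.06,"wx":0,"wy":0,"wz":0,"hand":-1},{"x":0,"y":0,"z":0.02,"wx":0,"wy":0,"wz":0,"hand":-1},{"x":0,"y":0,"z":0.01,"wx":0,"wy":0,"wz":0,"hand":-1},{"x":0,"y":0,"z":0,"wx":0,"wy":0,"wz":0,"hand":-1},{"x":0,"y":0,"z":0,"wx":0,"wy":0,"wz":0,"hand":-1},{"x":0,"y":0,"z":0,"wx":0,"wy":0,"wz":0,"hand":-1}]}}

```text
time: 42.13
tool_pos: [0.5503, -0.2062, 0.0352]
tool_rot: [0.001, 0.708, 0.706, 0.0]
contact_force: [-0.1, -0.2, 0.3]
gripper_width: 0.422
grasp_force: 60.2
```

Emit:
{"api": "send_rows", "payload": {"rows": [{"x":0,"y":0,"z":0,"wx":0,"wy":0,"wz":0,"hand":-1},{"x":0,"y":0,"z":0,"wx":0,"wy":0,"wz":0,"hand":-1},{"x":0,"y":0,"z":0,"wx":0,"wy":0,"wz":0,"hand":-1},{"x":0,"y":0,"z":0,"wx":0,"wy":0,"wz":0,"hand":-1},{"x":0,"y":0,"z":0,"wx":0,"wy":0,"wz":0,"hand":-1},{"x":0,"y":0,"z":0,"wx":0,"wy":0,"wz":0,"hand":-1},{"x":0,"y":0,"z":0,"wx":0,"wy":0,"wz":0,"hand":-1},{"x":0,"y":0,"z":0,"wx":0,"wy":0,"wz":0,"hand":-1},{"x":0,"y":0,"z":0,"wx":0,"wy":0,"wz":0,"hand":-1},{"x":0,"y":0,"z":0,"wx":0,"wy":0,"wz":0,"hand":-1}]}}

```text
time: 42.97
tool_pos: [0.5497, -0.2059, 0.0345]
tool_rot: [-0.0, 0.708, 0.706, -0.0]
contact_force: [-0.0, -0.8, -1.3]
gripper_width: 0.422
grasp_force: 60.2
```

```bash
python3 avg.py
```

```text
tcp [ 0.5497 -0.2059  0.0345 -0.0035] sd [0. 0. 0. 0.] w 0.423 60.2 [ 0.4  0.1 -0.8] 43.3
```

Emit:
{"api": "send_rows", "payload": {"rows": [{"x":0,"y":0,"z":0.002,"wx":0,"wy":0,"wz":0,"hand":-1},{"x":0,"y":0,"z":0,"wx":0,"wy":0,"wz":0,"hand":0.4},{"x":0,"y":0,"z":0,"wx":0,"wy":0,"wz":0,"hand":0.4},{"x":0,"y":0,"z":0,"wx":0,"wy":0,"wz":0,"hand":0.4},{"x":0,"y":0,"z":0,"wx":0,"wy":0,"wz":0,"hand":0.4},{"x":0,"y":0,"z":0,"wx":0,"wy":0,"wz":0,"hand":0.4},{"x":0,"y":0,"z":-0.1,"wx":0,"wy":0,"wz":0,"hand":0.4},{"x":0,"y":0,"z":-0.2,"wx":0,"wy":0,"wz":0,"hand":0.4},{"x":0,"y":0,"z":-0.25,"wx":0,"wy":0,"wz":0,"hand":0.4},{"x":0,"y":0,"z":-0.24,"wx":0,"wy":0,"wz":0,"hand":1}]}}

```text
time: 44.2
tool_pos: [0.549, -0.2055, 0.1532]
tool_rot: [-0.001, 0.708, 0.706, -0.0]
contact_force: [0.6, -0.9, 0.5]
gripper_width: 0.825
grasp_force: 0.0
```

Emit:
{"api": "send_rows", "payload": {"rows": [{"x":0.0888,"y":-0.056,"z":0,"wx":0,"wy":0,"wz":0,"hand":1},{"x":0.1775,"y":-0.112,"z":0,"wx":0,"wy":0,"wz":0,"hand":1},{"x":0.1775,"y":-0.112,"z":0,"wx":0,"wy":0,"wz":0,"hand":1},{"x":0.1775,"y":-0.112,"z":0,"wx":0,"wy":0,"wz":0,"hand":1},{"x":0.1775,"y":-0.112,"z":0,"wx":0,"wy":0,"wz":0,"hand":1},{"x":0.1775,"y":-0.112,"z":0,"wx":0,"wy":0,"wz":0,"hand":1},{"x":0.1775,"y":-0.112,"z":0,"wx":0,"wy":0,"wz":0,"hand":1},{"x":0.1775,"y":-0.112,"z":0,"wx":0,"wy":0,"wz":0,"hand":1},{"x":0.0888,"y":-0.056,"z":0,"wx":0,"wy":0,"wz":0,"hand":1},{"x":0,"y":0,"z":0,"wx":0,"wy":0,"wz":0,"hand":1}]}}

```text
time: 45.03
tool_pos: [0.4146, 0.0097, 0.1524]
tool_rot: [-0.0, 0.707, 0.707, 0.0]
contact_force: [0.8, 0.2, -0.1]
gripper_width: 1.0
grasp_force: 0.0
```

```bash
python3 avg.py; python3 avg.py; python3 snap.py w15;python3 - <<'E'
import cv2,json
from h import *
c=json.load(open("pics/w15.json"));a=cv2.imread("pics/w15.png")
H,S,V=cv2.split(cv2.cvtColor(a,cv2.COLOR_BGR2HSV))
m=(H>98)&(H<118)&(S>100)&(V>40)
u,v=proj(c,(.4155,.0072,.034)).astype(int);print(u,v)
r=np.zeros(m.shape,bool);r[v-50:v+50,u-50:u+50]=1
for ce,s in blobs(m&r,20): print("blue",np.round(ce,1),s,np.round(ray(c,ce,.034),4))
for ce,s in blobs(r&(S<110)&(V>90),2): print("dot",np.round(ce,1),s[4],np.round(ray(c,ce,.034),4))
lut=(np.clip((np.arange(256)/120),0,1)**.5*255).astype(np.uint8)
cv2.imwrite("pics/c15.png",lut[cv2.resize(a[v-70:v+70,u-70:u+70],None,fx=4,fy=4,interpolation=cv2.INTER_CUBIC)])
E
```

```text
tcp [ 0.4162  0.0075  0.1528 -0.0031] sd [0.0007 0.001  0.0002 0.0017] w 1.003 0.0 [-0.1  0.  -1. ] 45.4
tcp [ 0.4162  0.0072  0.1526 -0.0042] sd [0.0001 0.0002 0.     0.0004] w 1.003 0.0 [-0.9  0.1 -0.1] 45.8Traceback (most recent call last):
  File "snap.py", line 10, in <module>
    if __name__=="__main__": snap(sys.argv[1])
                             ~~~~^^^^^^^^^^^^^
  File "snap.py", line 5, in snap
    s=manip.state();c=calibration("wrist");a=grab_frame("wrist")
                                             ~~~~~~~~~~^^^^^^^^^
ValueError: 200 camera calls are used up
Traceback (most recent call last):
FileNotFoundError: [Errno 2] No such file or directory: 'pics/w15.json'
```

I used up the camera budget by averaging too often, so the blue cube must come from the saved pictures (w1, w4, w13), in which it hasn't moved.

Run:
```python
import json
from h import *
lut=(np.clip((np.arange(256)/120),0,1)**.5*255).astype(np.uint8)
o=[]
for n in("w1","w4","w9","w13"):
    c=json.load(open(f"pics/{n}.json"));a=cv2.imread(f"pics/{n}.png")
    H,S,V=cv2.split(cv2.cvtColor(a,cv2.COLOR_BGR2HSV))
    u,v=proj(c,(.4155,.0065,.034)).round().astype(int);print(n,u,v)
    if not(0<u<512 and 0<v<384): continue
    m=(H>98)&(H<118)&(S>100)&(V>40)
    r=np.zeros(m.shape,bool);r[max(v-28,0):v+28,max(u-28,0):u+28]=1
    for ce,s in blobs(m&r,15): print(" blue",np.round(ce,1),s[2:],np.round(ray(c,ce,.034),4))
    for ce,s in blobs(r&(S<110)&(V>90),2): print(" dot",np.round(ce,1),s[4],np.round(ray(c,ce,.034),4))
    p=cv2.copyMakeBorder(a,32,32,32,32,cv2.BORDER_CONSTANT)[v:v+64,u:u+64]
    if n in("w4","w13"): o.append(lut[cv2.resize(p,(400,400),interpolation=cv2.INTER_CUBIC)])
cv2.imwrite("pics/cb.png",np.hstack(o))
```

```text
w1 276 191
 blue [276.2 190.9] [ 17  17 228] [0.4155 0.0072 0.034 ]
 dot [267.5 182. ] 6 [0.4029 0.0205 0.034 ]
 dot [264.  188.5] 2 [0.3979 0.0109 0.034 ]
 dot [284.5 200. ] 6 [ 0.4278 -0.0066  0.034 ]
w4 95 125
 blue [ 95.2 124.3] [ 31  31 729] [0.4158 0.0073 0.034 ]
 dot [ 76.8 107.2] 19 [0.4033 0.0206 0.034 ]
 dot [112.6 141.4] 15 [ 0.428  -0.0064  0.034 ]
w9 365 182
 blue [362.6 164.9] [21  7 75] [ 0.4222 -0.0124  0.034 ]
 blue [364.3 182.4] [ 23  22 383] [0.416  0.0067 0.034 ]
 dot [356.1 169.3] 9 [ 0.4282 -0.0067  0.034 ]
 dot [372.2 195.5] 10 [0.4037 0.0206 0.034 ]
 dot [391.5 206.3] 14 [0.3788 0.0306 0.034 ]
w13 243 95
 blue [242.9  94.6] [ 27  30 634] [0.4158 0.007  0.034 ]
 blue [242.8 115.3] [25  4 63] [ 0.4154 -0.0106  0.034 ]
 dot [228.4  78.3] 17 [0.4033 0.0205 0.034 ]
 dot [256.7 110.7] 15 [ 0.4279 -0.0067  0.034 ]
```

View pics/cb.png

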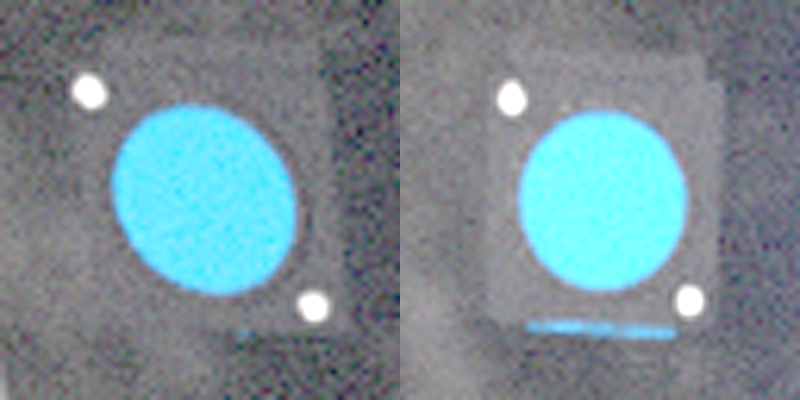

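The blue cube centre is at (0.4159, 0.0069) and all four views agree within 0.5 mm. Its yaw is about -0.06 from both the screw diagonal and the side-window line. The tool is already above it, so I'll turn, descend and grip.

Emit:
{"api": "send_rows", "payload": {"rows": [{"x":-0.002,"y":-0.002,"z":0.1,"wx":0,"wy":0,"wz":0.036,"hand":1},{"x":0,"y":0,"z":0.18,"wx":0,"wy":0,"wz":0.035,"hand":1},{"x":0,"y":0,"z":0.18,"wx":0,"wy":0,"wz":0,"hand":1},{"x":0,"y":0,"z":0.18,"wx":0,"wy":0,"wz":0,"hand":1},{"x":0,"y":0,"z":0.16,"wx":0,"wy":0,"wz":0,"hand":1},{"x":0,"y":0,"z":0.1,"wx":0,"wy":0,"wz":0,"hand":1},{"x":0,"y":0,"z":0.05,"wx":0,"wy":0,"wz":0,"hand":1},{"x":0,"y":0,"z":0.03,"wx":0,"wy":0,"wz":0,"hand":1},{"x":0,"y":0,"z":0,"wx":0,"wy":0,"wz":0,"hand":1},{"x":0,"y":0,"z":0,"wx":0,"wy":0,"wz":0,"hand":1}]}}

```text
time: 46.67
tool_pos: [0.4166, 0.0072, 0.0066]
tool_rot: [0.001, 0.728, 0.686, 0.0]
contact_force: [0.6, -0.6, 0.2]
gripper_width: 1.0
grasp_force: 0.0
```

Emit:
{"api": "send_rows", "payload": {"rows": [{"x":0,"y":0,"z":0,"wx":0,"wy":0,"wz":0,"hand":1},{"x":0,"y":0,"z":0,"wx":0,"wy":0,"wz":0,"hand":1},{"x":0,"y":0,"z":0,"wx":0,"wy":0,"wz":0,"hand":1},{"x":0,"y":0,"z":0,"wx":0,"wy":0,"wz":0,"hand":1},{"x":0,"y":0,"z":0,"wx":0,"wy":0,"wz":0,"hand":1},{"x":0,"y":0,"z":0,"wx":0,"wy":0,"wz":0,"hand":1},{"x":0,"y":0,"z":0,"wx":0,"wy":0,"wz":0,"hand":1},{"x":0,"y":0,"z":0,"wx":0,"wy":0,"wz":0,"hand":1},{"x":0,"y":0,"z":0,"wx":0,"wy":0,"wz":0,"hand":1},{"x":0,"y":0,"z":0,"wx":0,"wy":0,"wz":0,"hand":1}]}}

```text
time: 47.5
tool_pos: [0.4157, 0.0073, 0.0056]
tool_rot: [-0.0, 0.728, 0.686, -0.0]
contact_force: [-0.1, 0.3, -0.4]
gripper_width: 0.997
grasp_force: 0.0
```

```bash
cat > st.py <<'E'
from plant import manip
from h import *
s=manip.state();r=rot(s).as_matrix()
print(round(s["time"],2),np.round(s["tool_pos"],4),"head",round(np.arctan2(r[1,1],r[0,1]),4),"w",round(s["gripper_width"],3),round(s["grasp_force"],1),np.round(s["contact_force"],1),np.round(s["joint_pos"],3))
E
python3 st.py
```

```text
47.5 [0.4157 0.0073 0.0056] head -0.0593 w 0.997 0.0 [-0.1  0.3 -0.4] [-0.162 -0.199  2.259  0.     1.082 -0.103]
```

Emit:
{"api": "send_rows", "payload": {"rows": [{"x":0,"y":0,"z":0,"wx":0,"wy":0,"wz":0,"hand":-1},{"x":0,"y":0,"z":0,"wx":0,"wy":0,"wz":0,"hand":-1},{"x":0,"y":0,"z":0,"wx":0,"wy":0,"wz":0,"hand":-1},{"x":0,"y":0,"z":0,"wx":0,"wy":0,"wz":0,"hand":-1},{"x":0,"y":0,"z":0,"wx":0,"wy":0,"wz":0,"hand":-1},{"x":0,"y":0,"z":0,"wx":0,"wy":0,"wz":0,"hand":-1},{"x":0,"y":0,"z":0,"wx":0,"wy":0,"wz":0,"hand":-1},{"x":0,"y":0,"z":0,"wx":0,"wy":0,"wz":0,"hand":-1},{"x":0,"y":0,"z":0,"wx":0,"wy":0,"wz":0,"hand":-1},{"x":0,"y":0,"z":0,"wx":0,"wy":0,"wz":0,"hand":-1}]}}

```text
time: 48.33
tool_pos: [0.4161, 0.0072, 0.0059]
tool_rot: [0.0, 0.728, 0.686, 0.0]
contact_force: [-0.8, 1.0, 2.1]
gripper_width: 0.385
grasp_force: 60.8
```

```bash
python3 st.py
```

```text
48.33 [0.4161 0.0072 0.0059] head -0.0592 w 0.385 60.8 [-0.8  1.   2.1] [-0.162 -0.2    2.258 -0.     1.082 -0.103]
```

Gripped at about 34 mm. Lifting above stain-bottle height and carrying to the orange square (0.5633, -0.2797), then turning to the tray yaw of 0.184.

Emit:
{"api": "send_rows", "payload": {"rows": [{"x":0,"y":0,"z":-0.12,"wx":0,"wy":0,"wz":0,"hand":-1},{"x":0,"y":0,"z":-0.22,"wx":0,"wy":0,"wz":0,"hand":-1},{"x":0,"y":0,"z":-0.22,"wx":0,"wy":0,"wz":0,"hand":-1},{"x":0,"y":0,"z":-0.22,"wx":0,"wy":0,"wz":0,"hand":-1},{"x":0,"y":0,"z":-0.16,"wx":0,"wy":0,"wz":0,"hand":-1},{"x":-0.0925,"y":0.0547,"z":0,"wx":0,"wy":0,"wz":0,"hand":-1},{"x":-0.185,"y":0.1093,"z":0,"wx":0,"wy":0,"wz":0,"hand":-1},{"x":-0.185,"y":0.1093,"z":0,"wx":0,"wy":0,"wz":0,"hand":-1},{"x":-0.185,"y":0.1093,"z":0,"wx":0,"wy":0,"wz":0,"hand":-1},{"x":-0.185,"y":0.1093,"z":0,"wx":0,"wy":0,"wz":0,"hand":-1}]}}

```text
time: 49.17
tool_pos: [0.482, -0.1229, 0.1459]
tool_rot: [-0.001, 0.728, 0.686, -0.0]
contact_force: [0.3, 1.7, -0.0]
gripper_width: 0.384
grasp_force: 60.5
```

Emit:
{"api": "send_rows", "payload": {"rows": [{"x":-0.185,"y":0.1093,"z":0,"wx":0,"wy":0,"wz":0,"hand":-1},{"x":-0.185,"y":0.1093,"z":0,"wx":0,"wy":0,"wz":0,"hand":-1},{"x":-0.185,"y":0.1093,"z":0,"wx":0,"wy":0,"wz":0,"hand":-1},{"x":-0.185,"y":0.1093,"z":0,"wx":0,"wy":0,"wz":0,"hand":-1},{"x":-0.185,"y":0.1093,"z":0,"wx":0,"wy":0,"wz":0,"hand":-1},{"x":-0.0925,"y":0.0547,"z":0,"wx":0,"wy":0,"wz":0,"hand":-1},{"x":0,"y":0,"z":0,"wx":0,"wy":0,"wz":-0.103,"hand":-1},{"x":0,"y":0,"z":0,"wx":0,"wy":0,"wz":-0.103,"hand":-1},{"x":0,"y":0,"z":0,"wx":0,"wy":0,"wz":-0.104,"hand":-1},{"x":0,"y":0,"z":0,"wx":0,"wy":0,"wz":0,"hand":-1}]}}

```text
time: 50.0
tool_pos: [0.5624, -0.2792, 0.1455]
tool_rot: [-0.001, 0.639, 0.769, -0.0]
contact_force: [0.7, 0.9, -1.2]
gripper_width: 0.388
grasp_force: 60.4
```

Emit:
{"api": "send_rows", "payload": {"rows": [{"x":0,"y":0,"z":0,"wx":0,"wy":0,"wz":0,"hand":-1},{"x":0,"y":0,"z":0,"wx":0,"wy":0,"wz":0,"hand":-1},{"x":0,"y":0,"z":0,"wx":0,"wy":0,"wz":0,"hand":-1},{"x":0,"y":0,"z":0,"wx":0,"wy":0,"wz":0,"hand":-1},{"x":0,"y":0,"z":0,"wx":0,"wy":0,"wz":0,"hand":-1},{"x":0,"y":0,"z":0,"wx":0,"wy":0,"wz":0,"hand":-1},{"x":0,"y":0,"z":0,"wx":0,"wy":0,"wz":0,"hand":-1},{"x":0,"y":0,"z":0,"wx":0,"wy":0,"wz":0,"hand":-1},{"x":0,"y":0,"z":0,"wx":0,"wy":0,"wz":0,"hand":-1},{"x":0,"y":0,"z":0,"wx":0,"wy":0,"wz":0,"hand":-1}]}}

```text
time: 50.83
tool_pos: [0.563, -0.2794, 0.1467]
tool_rot: [0.0, 0.639, 0.769, -0.0]
contact_force: [1.9, -1.6, -0.3]
gripper_width: 0.387
grasp_force: 60.4
```

```bash
python3 st.py
python3 - <<'E'
# orange tray yaw: long tray edges in w2/w3 from orange mask, and stain/oil standing check from w13
import json
from h import *
for n in("w2","w3"):
    c=json.load(open(f"pics/{n}.json"));a=cv2.imread(f"pics/{n}.png")
    H,S,V=cv2.split(cv2.cvtColor(a,cv2.COLOR_BGR2HSV))
    roi=np.zeros(H.shape,bool);roi[100:240,325:445]=1
    m=(H>5)&(H<25)&(S>150)&(V>90)&roi
    for side in(0,1):
        P=np.array([ray(c,((np.flatnonzero(m[y])[-side]) ,y),.009)[:2] for y in range(*((160,230) if n=="w2" else (125,235))) if m[y].any()])
        vx,vy,_,_=cv2.fitLine(P.astype(np.float32),cv2.DIST_HUBER,0,.01,.01).ravel()
        print(n,side,"yaw",round(float(np.arctan(-vx/vy)),4))
E
```

```text
50.83 [ 0.563  -0.2794  0.1467] head 0.1841 w 0.387 60.4 [ 1.9 -1.6 -0.3] [-0.579  0.125  1.68  -0.     1.336 -0.763]
w2 0 yaw 0.184
w2 1 yaw 0.1853
w3 0 yaw 0.1853
w3 1 yaw 0.1802
```

Tray edge fits confirm the yaw at 0.184, and the position is on target. Lowering and settling.

Emit:
{"api": "send_rows", "payload": {"rows": [{"x":0,"y":0.002,"z":0.1,"wx":0,"wy":0,"wz":0,"hand":-1},{"x":0,"y":0,"z":0.18,"wx":0,"wy":0,"wz":0,"hand":-1},{"x":0,"y":0,"z":0.18,"wx":0,"wy":0,"wz":0,"hand":-1},{"x":0,"y":0,"z":0.18,"wx":0,"wy":0,"wz":0,"hand":-1},{"x":0,"y":0,"z":0.12,"wx":0,"wy":0,"wz":0,"hand":-1},{"x":0,"y":0,"z":0.06,"wx":0,"wy":0,"wz":0,"hand":-1},{"x":0,"y":0,"z":0.04,"wx":0,"wy":0,"wz":0,"hand":-1},{"x":0,"y":0,"z":0.02,"wx":0,"wy":0,"wz":0,"hand":-1},{"x":0,"y":0,"z":0.01,"wx":0,"wy":0,"wz":0,"hand":-1},{"x":0,"y":0,"z":0,"wx":0,"wy":0,"wz":0,"hand":-1}]}}

```text
time: 51.67
tool_pos: [0.5641, -0.2799, 0.0142]
tool_rot: [0.001, 0.639, 0.769, 0.0]
contact_force: [-0.0, -0.7, 0.0]
gripper_width: 0.386
grasp_force: 60.4
```

Emit:
{"api": "send_rows", "payload": {"rows": [{"x":0,"y":0,"z":0.01,"wx":0,"wy":0,"wz":0,"hand":-1},{"x":0,"y":0,"z":0.006,"wx":0,"wy":0,"wz":0,"hand":-1},{"x":0,"y":0,"z":0,"wx":0,"wy":0,"wz":0,"hand":-1},{"x":0,"y":0,"z":0,"wx":0,"wy":0,"wz":0,"hand":-1},{"x":0,"y":0,"z":0,"wx":0,"wy":0,"wz":0,"hand":-1},{"x":0,"y":0,"z":0,"wx":0,"wy":0,"wz":0,"hand":-1},{"x":0,"y":0,"z":0,"wx":0,"wy":0,"wz":0,"hand":-1},{"x":0,"y":0,"z":0,"wx":0,"wy":0,"wz":0,"hand":-1},{"x":0,"y":0,"z":0,"wx":0,"wy":0,"wz":0,"hand":-1},{"x":0,"y":0,"z":0,"wx":0,"wy":0,"wz":0,"hand":-1}]}}

```text
time: 52.5
tool_pos: [0.5633, -0.2794, 0.0108]
tool_rot: [0.0, 0.639, 0.769, -0.0]
contact_force: [-0.3, 0.5, -0.6]
gripper_width: 0.387
grasp_force: 60.4
```

```bash
python3 st.py
python3 - <<'E'
import cv2,numpy as np
# saved views after placing: w13 (lens, cube, oil) and w14 (oil, magenta)
a=cv2.imread("pics/w13.png")[0:200,300:430];b=cv2.imread("pics/w14.png")[0:200,190:320]
lut=(np.clip((np.arange(256)/150),0,1)**.6*255).astype(np.uint8)
cv2.imwrite("pics/chk.png",lut[cv2.resize(np.hstack([a,b]),None,fx=2.9,fy=2.9,interpolation=cv2.INTER_CUBIC)])
E
```

```text
52.5 [ 0.5633 -0.2794  0.0108] head 0.1843 w 0.387 60.4 [-0.3  0.5 -0.6] [-0.579  0.287  1.745 -0.     1.11  -0.763]
```

View pics/chk.png

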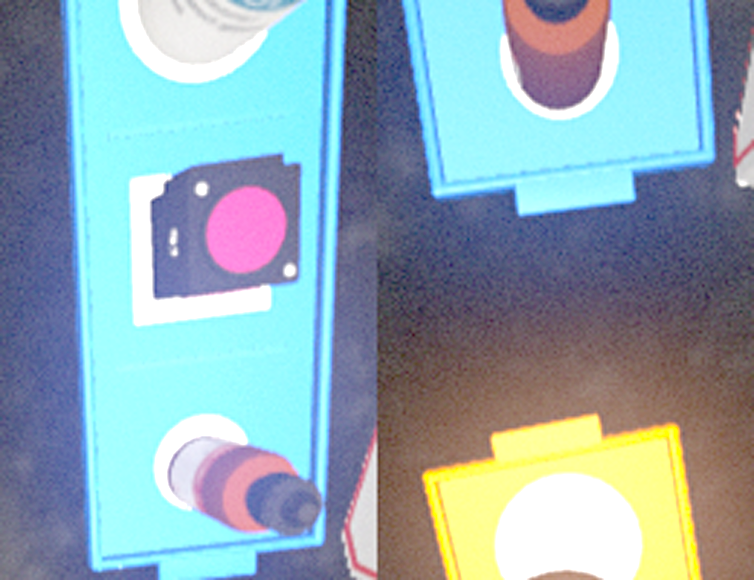

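The saved views show the lens bottle, magenta cube and oil bottle upright and centred on the blue tray. Releasing the blue cube and retreating.

Emit:
{"api": "send_rows", "payload": {"rows": [{"x":0,"y":0,"z":0.005,"wx":0,"wy":0,"wz":0,"hand":-1},{"x":0,"y":0,"z":0,"wx":0,"wy":0,"wz":0,"hand":-1},{"x":0,"y":0,"z":0,"wx":0,"wy":0,"wz":0,"hand":0.1},{"x":0,"y":0,"z":0,"wx":0,"wy":0,"wz":0,"hand":0.1},{"x":0,"y":0,"z":0,"wx":0,"wy":0,"wz":0,"hand":0.1},{"x":0,"y":0,"z":0,"wx":0,"wy":0,"wz":0,"hand":0.1},{"x":0,"y":0,"z":0,"wx":0,"wy":0,"wz":0,"hand":0.1},{"x":0,"y":0,"z":-0.04,"wx":0,"wy":0,"wz":0,"hand":0.1},{"x":0,"y":0,"z":-0.15,"wx":0,"wy":0,"wz":0,"hand":0.1},{"x":0,"y":0,"z":-0.2,"wx":0,"wy":0,"wz":0,"hand":0.1}]}}

```text
time: 53.33
tool_pos: [0.5611, -0.278, 0.0662]
tool_rot: [-0.003, 0.639, 0.769, -0.0]
contact_force: [-0.5, 0.7, 0.6]
gripper_width: 0.554
grasp_force: 0.0
```

Emit:
{"api": "send_rows", "payload": {"rows": [{"x":0,"y":0,"z":-0.25,"wx":0,"wy":0,"wz":0,"hand":0.1},{"x":0,"y":0,"z":-0.25,"wx":0,"wy":0,"wz":0,"hand":0.1},{"x":0,"y":0,"z":-0.25,"wx":0,"wy":0,"wz":0,"hand":0.1},{"x":0,"y":0,"z":-0.15,"wx":0,"wy":0,"wz":0,"hand":0.1},{"x":0,"y":0,"z":0,"wx":0,"wy":0,"wz":0,"hand":0.1},{"x":0,"y":0,"z":0,"wx":0,"wy":0,"wz":0,"hand":0.1},{"x":0,"y":0,"z":0,"wx":0,"wy":0,"wz":0,"hand":0.1},{"x":0,"y":0,"z":0,"wx":0,"wy":0,"wz":0,"hand":0.1},{"x":0,"y":0,"z":0,"wx":0,"wy":0,"wz":0,"hand":0.1},{"x":0,"y":0,"z":0,"wx":0,"wy":0,"wz":0,"hand":0.1}]}}

```text
time: 54.17
tool_pos: [0.5626, -0.2789, 0.2016]
tool_rot: [-0.002, 0.639, 0.769, -0.0]
contact_force: [0.4, 0.3, 0.8]
gripper_width: 0.549
grasp_force: 0.0
```

```bash
python3 st.py; python3 -c "
from plant import job_done
print(job_done())"
```

```text
54.17 [ 0.5626 -0.2789  0.2016] head 0.1842 w 0.549 0.0 [0.4 0.3 0.8] [-0.579  0.081  1.633  0.     1.431 -0.763]
the job is handed in; nothing more can be done
None
```

Both kits are made up and handed in at 54 s: the blue-tray items were seen in place, but the stain bottle and blue cube were set by measured position only, because the 200 camera calls ran out.

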